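# Take apart the pile on the battery checker and put the kit away

## Task

Clear the pile on the grey battery checker, working down from the top: put the transformer in the small tray, the solder spool over the post of the round stand and the plastic case in the wide tray, and last pull the battery pack out through the slot in the checker's front and lay it in the long narrow tray. Everything must lie flat and the right way up in its place; set things down, do not drop, throw or knock them.

Things in the scene. Friction and masses are not known exactly. Their poses are not given: they have to be found in the camera images.
- checker: Grey metal battery checker, fixed, 110 (x) x 100 (y) x 46 (height) mm; the pile stands on its flat roof. Origin: centre of its underside, on the bench; x from front to back, front roughly towards the robot. Floorless tunnel 39 wide (y), 26 high, from the front face (x = -55) to a stop at x = +2. Bystanders within reach are under 20 mm high; taller things stand beyond x = 0.70 m or |y| = 0.6 m.
- pack: Black plastic battery pack, block 80 (x) x 34 (y) x 22 (height) mm, 80 g. Origin: centre of its underside. It rests on the bench in the checker's tunnel, unlatched, its x along the checker's x; about 32 mm of it (-x end) stands out of the front. The roof covers the rest: draw it at least 55 mm along the checker's -x before lifting.
- case: Light grey plastic project case, flat box 90 (x) x 60 (y) x 26 (height) mm, about 120 g, dark seam and four screws. Origin: centre of its underside. At the start it lies on the checker's roof, turned up to 15 degrees to it, and carries the spool.
- spool: Spool of solder lying flat, white flanges and silver winding: 56 mm outside diameter, 28 mm high, with a through hole of 26 mm. About 180 g. Origin: centre of its underside, z along its axis (upright). At the start it lies on the case and carries the transformer.
- transformer: Small steel-and-copper transformer, 38 (x) x 30 (y) x 30 (height) mm, about 150 g; the copper winding forms the two faces across y and is the natural grip. Origin: centre of its underside. At the start it stands on the spool, top of the pile (130 mm above the bench).
- small_tray: Fixed shallow white plastic tray, outside 74 (x) x 66 (y) x 9 mm, inside 66 x 58 mm, floor 4 mm thick (top of floor at z = 4), rim top at 9. Origin: centre of its underside, on the bench; x along its longer side. Stands at one of four spots, left or right of the checker, shuffled.
- stand: Fixed spool stand: white disc of 84 mm diameter, 6 mm thick, with an upright steel post in its centre, 10 mm in diameter and 20 mm tall (its top 26 mm above the bench). Origin: centre of its underside, on the bench. Stands at one of four spots, left or right of the checker, shuffled.
- wide_tray: Fixed shallow white plastic tray, outside 120 (x) x 90 (y) x 9 mm, inside 112 x 82 mm, floor 4 mm thick (top of floor at z = 4), rim top at 9. Origin: centre of its underside, on the bench; x along its long side. Stands at one of four spots, left or right of the checker, shuffled.
- long_tray: Fixed shallow white plastic tray, outside 112 (x) x 62 (y) x 9 mm, inside 104 x 54 mm, floor 4 mm thick (top of floor at z = 4), rim top at 9. Origin: centre of its underside, on the bench; x along its long side. Stands at one of four spots, left or right of the checker, shuffled.

How it is judged:
By the outcome, as a careful person would: the job done as asked, in the order asked, and still so for the second after the job is handed in, with the robot touching nothing.
It also fails if it takes over 109 s, if anything falls off the work surface, if the arm or the gripper's body presses on something with over 40 N, if the wrist force passes 120 N, or if a joint passes its speed limit or range.

## Robot

A 7-joint arm with a two-finger parallel gripper is mounted at the origin on the work surface. World frame = base frame: x ahead of the robot, y to its left, z up, the work surface at z = 0. Lengths are in m, angles in rad, forces in N, time in s.
With the tool pointing down it reaches from about 0.425 to 0.875 m from the base axis. Payload 4.7 kg.
Tool frame: the origin (TCP) lies midway between the tips of the shut fingers; the grasp point (between the pads) lies 19 mm behind it; z points along the fingers, y is the line along which they close (so a half turn about z gives the same grasp; the last joint's range is limited). The gripper opens to 87 mm and grips with 3 to 60 N. Pads are 19 mm wide; open, the fingers measure 117 mm over their backs; the gripper's body (75 mm by 190 mm) begins 51 mm behind the grasp point.
Start: joints at [1.317, 0.321, -0.07, 1.45, 0.023, 1.371, -0.057], TCP at [0.172, -0.627, 0.196] pointing down, gripper open.
Joint ranges: [-2.86, 2.86], [-0.3, 2.09], [-1.38, 1.24], [0.06, 2.45], [-1.56, 4.7], [0.09, 2.05], [-2.69, 2.69]. Speed limits (rad/s): [2.57, 2.57, 3.14, 3.14, 3.14, 3.14, 3.14].

## Interface

Orientations are given as a rotation vector (axis times angle).
In Python, from bench import monitor, cams, workorder gives the robot as it stands.
- The arm moves only by the tool move_arm, never from a script. Its arguments are lists of equal length, an entry for each row: "slide": the shift along the tool's x, y, z in cm, a list of three; "roll": the turn about the tool's z in rad. In form: {"slide": [[dx, dy, dz], ...], "roll": [roll, ...]}. A call has 1 to 20 rows; each row is the pose to reach, as a shift and turn from the pose commanded when the call began, along the tool's axes at that moment; what a row does not reach only later rows make up. A row lasts 1/10 s, in which the tool goes at most 50 mm and 8.59 degrees, less where a joint would pass 70% of its speed; a pose out of reach is approached as far as the arm can. A call with a gripper value outside its range is refused whole. "gripper" is the finger opening in cm, from 0 to 8.7, set as the call begins (left out, the last holds). The fingers move at their own pace and stop on an object; "squeeze" is the grip in N (left out, the last holds). Time passes only in rows, so rows that repeat a pose let the fingers close. It gives the time, the measured TCP pose, the force, the opening and the grip force at its end, in the units of the state.
- monitor.get_state(): the state, without advancing time (a new reading comes with each control period).
- cams.get_image(name): name is "scene" or "top" or "wrist"; returns the picture (400x640x3 uint8, red, green, blue); there is no depth.
- cams.get_calibration(name): a dict with "mtx" (3x3 intrinsics, pixels), "R" (3x3) and "t" (3): a world point X has camera coordinates R X + t. Camera axes: x right, y down, z forward; pixel columns grow to the right and rows downward; lengths in m; the calibration is good to about 2 mm. A picture is of the moment at which its call begins: read the wrist's pose just before it. get_calibration takes no time and is no camera call; for the wrist camera it gives the pose at the moment of the call.
- workorder.close_job(): hands the job in; it is judged then, once.
The state is a dict: "time": time; "joint_positions": joint angles; "qd": joint speeds; "joint_torque": joint torques, N m; "position": TCP position; "tool_rot": TCP orientation; "ft_force": force on the tool from outside, world axes, zero at the start; "torque": the same for the moment, N m; "grip_width": opening from 0.0 (shut) to 1.0 (fully open); "grip_force": force on a finger pad.
Only numpy, scipy, OpenCV 4.12 (cv2) and the standard library are available. Lean on these libraries where they do the work, as an engineer would, in place of code of your own. Each camera call takes 0.05 s, during which the arm holds its last target. There are 200 camera calls.

## Working session

There is one attempt and no reset: what is moved stays moved. The work goes in short steps, Python scripts to look and compute and a tool call to move; the robot and the scene stay as the last step left them, time stands still between calls to the robot, and variables do not carry over. Pictures are saved under pics/ and viewed, at most 14 in all, crops included, and the job is handed in when it is done.

Besides the shell and the picture viewer there is one more tool, called after "Emit:" as name(argument=value, ...) on one line, values as JSON. move_arm: Moves the arm, as the interface text tells. Its arguments: {"type":"object","properties":{"slide":{"type":"array","items":{"type":"array","items":{"type":"number"}}},"roll":{"type":"array","items":{"type":"number"}},"gripper":{"type":"number"},"squeeze":{"type":"number"}},"required":["slide","roll"]}

```bash
ls; mkdir -p pics; python3 - <<'E'
from bench import monitor, cams, workorder
import cv2
s=monitor.get_state();print(s)
for n in("scene","top"):
    c=cams.get_calibration(n);print(n,c)
    cv2.imwrite(f"pics/{n}0.png",cams.get_image(n)[:,:,::-1])
E
```

```text
pics
{'time': 0.0, 'joint_positions': array([ 1.31709608,  0.32183065, -0.07009288,  1.45167509,  0.02259004,
        1.37081413, -0.05689713]), 'qd': array([ 0.0012624 ,  0.00084826,  0.00017931, -0.00205044, -0.00183943,
        0.0002617 , -0.00022237]), 'joint_torque': array([-4.25016433e-04, -4.91282451e+01, -4.04550070e-01, -3.12525773e+01,
       -6.40596240e-02,  4.38896427e-02,  1.75153496e-04]), 'position': array([ 0.17179237, -0.62625193,  0.19525662]), 'tool_rot': array([-3.11157116e+00, -4.19209834e-01,  5.41689937e-04]), 'ft_force': array([0.84908919, 0.18230491, 0.0434671 ]), 'torque': array([ 0.00665096,  0.04343325, -0.06042954]), 'grip_force': 0.0, 'grip_width': 1.0009652423070223}
scene {'mtx': array([[372.24182707,   0.        , 316.37651336],
       [  0.        , 372.24182707, 197.94402374],
       [  0.        ,   0.        ,   1.        ]]), 'R': array([[ 0.87089058,  0.49126257,  0.01451517],
       [ 0.30831725, -0.52309613, -0.79455077],
       [-0.38274022,  0.69644205, -0.60702421]]), 't': array([-0.44619464, -0.10696212,  1.25082822])}
top {'mtx': array([[497.37510266,   0.        , 317.14114596],
       [  0.        , 497.37510266, 201.58088908],
       [  0.        ,   0.        ,   1.        ]]), 'R': array([[-0.09472997, -0.99549765, -0.00326543],
       [-0.97304658,  0.09328535, -0.21089857],
       [ 0.21025365, -0.01680099, -0.9775025 ]]), 't': array([0.0419576 , 0.52350422, 1.03920308])}
```

View pics/top0.png

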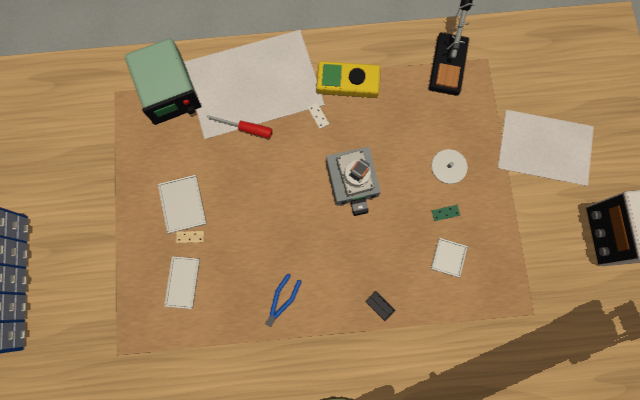

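View pics/scene0.png

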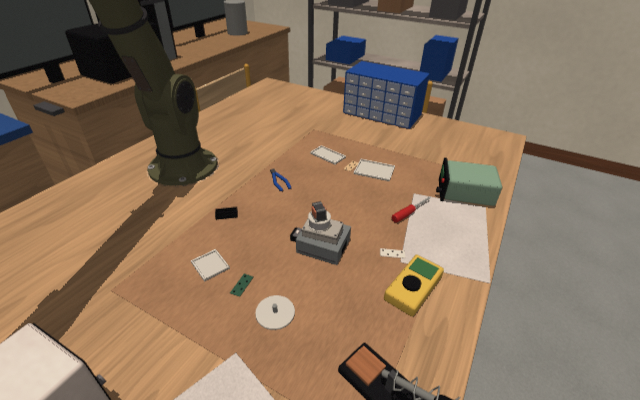

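The top view shows the wide tray at (182,204), long tray at (182,282), stand at (449,167), small tray at (449,257), checker at (353,177) with the pack end at (360,208). The scene view agrees. Next I measure them.

```bash
cat > h.py <<'E'
import numpy as np, cv2
from bench import monitor, cams, workorder
from scipy.spatial.transform import Rotation as Ro
def ray(c,uv,z):
    uv=np.atleast_2d(np.asarray(uv,float)); R,t=c["R"],c["t"]
    d=np.c_[uv,np.ones(len(uv))]@np.linalg.inv(c["mtx"]).T@R
    o=-R.T@t
    return (o+d*((z-o[2])/d[:,2])[:,None])
def proj(c,X):
    p=(c["R"]@np.asarray(X,float)+c["t"]); p=c["mtx"]@p; return p[:2]/p[2]
def rect(c,cnt,z):
    """world min-area rectangle of contour at height z: centre, (long,short) mm, long-axis angle deg"""
    P=ray(c,cnt.reshape(-1,2),z)[:,:2]
    (x,y),(w,h),a=cv2.minAreaRect((P*1000).astype(np.float32))
    if w<h: w,h,a=h,w,a+90
    return np.round([x,y,w,h,(a+90)%180-90],1)
def shot(n,name=None):
    c=cams.get_calibration(n); im=cams.get_image(n)
    if name: cv2.imwrite(f"pics/{name}.png",im[:,:,::-1])
    return c,im
def biggest(m,seed=None):
    cs,_=cv2.findContours(m.astype(np.uint8),cv2.RETR_EXTERNAL,cv2.CHAIN_APPROX_NONE)
    return sorted(cs,key=cv2.contourArea)[::-1]
def pose():
    s=monitor.get_state(); return s["position"],Ro.from_rotvec(s["tool_rot"]).as_matrix(),s
def go(target,yaw):
    """slide(cm)/roll to reach TCP target with tool y axis direction yaw (mod 180), tool down"""
    p,R,s=pose()
    d=R.T@(np.asarray(target)-p)*100
    ty=np.arctan2(R[1,1],R[0,1]); r=-(yaw-ty); r=(r+np.pi/2)%np.pi-np.pi/2
    print("slide",d.round(2),"roll",round(r,3),"alt",round(r-np.sign(r)*np.pi,3),"j7",s["joint_positions"][6].round(2),"t",round(s["time"],2))
E
python3 - <<'E'
from h import *
c=cams.get_calibration("top"); im=cv2.imread("pics/top0.png"); hsv=cv2.cvtColor(im,cv2.COLOR_BGR2HSV)
m=((hsv[...,1]<60)&(hsv[...,2]>120)).astype(np.uint8)
for n,(x0,y0,x1,y1) in dict(wide=(150,170,215,228),long=(155,245,215,320),stand=(425,140,480,192),small=(425,232,475,285)).items():
    k=np.zeros_like(m);k[y0:y1,x0:x1]=m[y0:y1,x0:x1]
    q=biggest(k)[0]; print(n,rect(c,q,.006 if n=="stand" else .009))
cr=cv2.resize(im[130:230,300:410],None,fx=5.4,fy=5.4,interpolation=cv2.INTER_CUBIC);cv2.imwrite("pics/pile.png",cr)
E
```

```text
wide [560.7 302.  120.3  89.9   9.2]
long [382.2 308.4 110.9  62.6 -10.7]
stand [ 591.  -323.6   82.7   82.4  -34. ]
small [ 380.2 -290.6   74.1   66.1  -22.7]
```

View pics/pile.png

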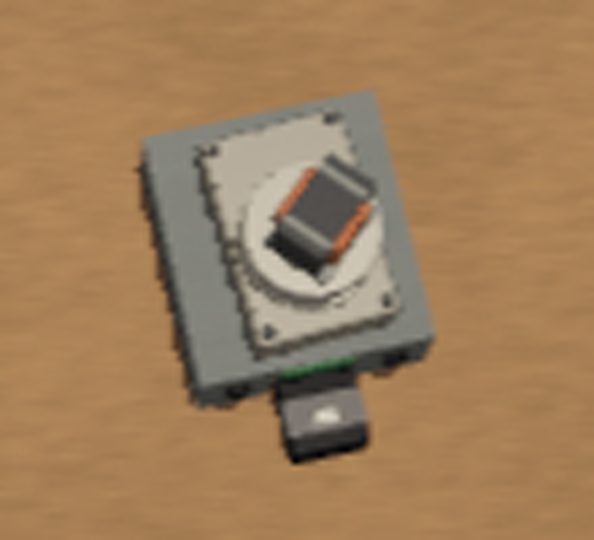

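The sizes fit the trays and the stand well. In the crop the transformer top is centred at about (325,210), with copper faces towards lower right and upper left. The pack protrudes at the bottom. I'll work out a rough pile pose and the approach move.

```bash
python3 - <<'E'
from h import *
c=cams.get_calibration("top")
f=lambda u,v,z:ray(c,[300+u/5.4,130+v/5.4],z)[0].round(4)
print("trafo",f(325,210,.13)); a,b=f(297,195,.125),f(350,235,.125); d=b-a; print("ydir",np.arctan2(d[1],d[0]))
roof=[f(*p,.046) for p in((145,138),(375,92),(432,338),(203,385))];print(roof,np.mean(roof,0))
d=roof[1]-roof[2];print("checker x yaw",np.degrees(np.arctan2(d[1],d[0])))
t=f(325,210,.13); go([t[0],t[1],.33],np.arctan2(*(b-a)[1::-1]))
print(cams.get_calibration("wrist"),pose()[1])
E
```

```text
trafo [ 0.5698 -0.1024  0.13  ]
ydir -2.3370187587072735
[array([ 0.6314, -0.0402,  0.046 ]), array([ 0.6423, -0.1387,  0.046 ]), array([ 0.5343, -0.1496,  0.046 ]), array([ 0.5236, -0.0535,  0.046 ])] [ 0.5829 -0.0955  0.046 ]
checker x yaw 5.763114691688581
slide [ 52.24 -40.02 -13.4 ] roll 1.034 alt -2.108 j7 -0.06 t 0.1
{'mtx': array([[352.15368238,   0.        , 321.07914534],
       [  0.        , 352.15368238, 199.84723913],
       [  0.        ,   0.        ,   1.        ]]), 'R': array([[ 0.26368427, -0.96460694, -0.00201511],
       [-0.92823082, -0.25430771,  0.27150531],
       [-0.26240837, -0.06972119, -0.96243483]]), 't': array([-0.64863592, -0.03175666,  0.39171365])} [[ 9.64357563e-01  2.64601955e-01 -5.43729479e-04]
 [ 2.64602498e-01 -9.64356184e-01  1.63336406e-03]
 [-9.21575619e-05 -1.71901916e-03 -9.99998518e-01]]
```

Emit:
move_arm(slide=[[0.5,-0.3,-2],[2,-1.5,-5],[5,-3.5,-8],[8.5,-6.5,-11],[12,-9.3,-13.4],[16,-12.3,-13.4],[20,-15.3,-13.4],[24,-18.4,-13.4],[28,-21.5,-13.4],[32,-24.5,-13.4],[36,-27.5,-13.4],[40,-30.5,-13.4],[43.5,-33.3,-13.4],[46.5,-35.7,-13.4],[49,-37.6,-13.4],[50.8,-39,-13.4],[51.8,-39.7,-13.4],[52.2,-40,-13.4],[52.2,-40,-13.4],[52.2,-40,-13.4]], roll=[0,0.05,0.12,0.2,0.28,0.36,0.44,0.52,0.6,0.68,0.76,0.84,0.9,0.95,1.0,1.02,1.034,1.034,1.034,1.034])

```text
time: 2.1
position: [0.5691, -0.104, 0.3301]
tool_rot: [2.912, -1.176, -0.001]
ft_force: [0.1, 0.1, 1.0]
grip_width: 1.001
grip_force: 0.0
```

```bash
python3 - <<'E'
from h import *
c,im=shot("wrist","w1"); print(pose()[0],pose()[2]["joint_positions"].round(2)); print(proj(c,[.57,-.102,.13]))
E
```

```text
[ 0.56902407 -0.1042228   0.3302307 ] [ 0.6   0.17 -0.54  1.39  0.09  1.6  -2.27]
[319.95706434 170.15994132]
```

View pics/w1.png

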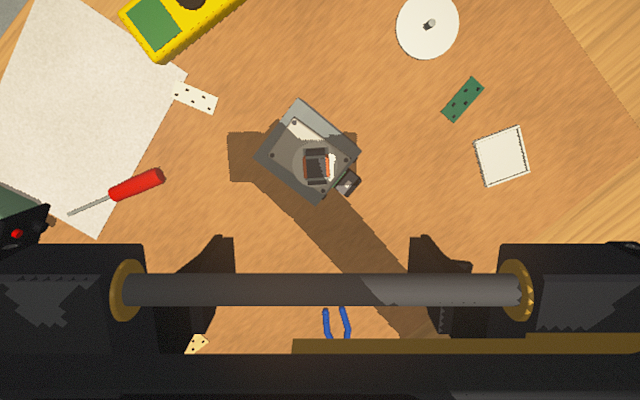

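The wrist view shows the transformer at (317,165) with its copper faces left and right. The stand is at (428,25), the small tray at (502,155) and the pack end at (348,183). Moving closer will refine this.

Emit:
move_arm(slide=[[0,0,1],[0,0,3],[0,0,5.5],[0,0,8],[0,0,9.5],[0,0,10],[0,0,10],[0,0,10]], roll=[0,0,0,0,0,0,0,0])

```text
time: 2.95
position: [0.5702, -0.1031, 0.2315]
tool_rot: [-2.914, 1.174, -0.003]
ft_force: [0.3, 0.3, 0.3]
grip_width: 1.002
grip_force: 0.0
```

```bash
python3 - <<'E'
from h import *
c,im=shot("wrist","w2"); u,v=proj(c,[.57,-.102,.13]); print(u,v,-c["R"].T@c["t"])
u,v=int(u)-80,int(v)-60; print("crop",u,v)
cv2.imwrite("pics/w2c.png",cv2.resize(im[max(v,0):v+140,u:u+180,::-1],None,fx=4.2,fy=4.2,interpolation=cv2.INTER_CUBIC))
E
```

```text
321.6085861861295 192.6114588550631 [ 0.62417376 -0.15397365  0.42055249]
crop 241 132
```

View pics/w2c.png

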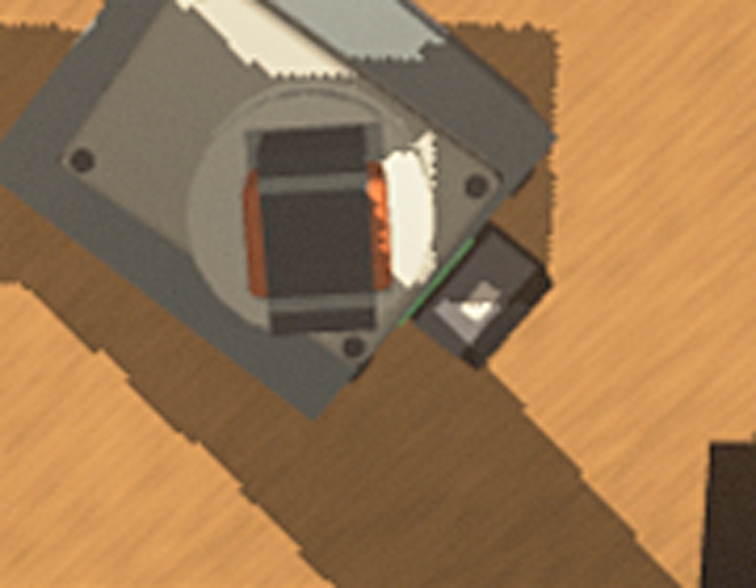

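Transformer: copper edges at crop x≈247/390, ends at y≈126/330, edges tilted by about 0.055 rad. The centre is at crop (317,230).

```bash
python3 - <<'E'
from h import *
c=cams.get_calibration("wrist")
f=lambda u,v,z:ray(c,[241+u/4.2,132+v/4.2],z)[0].round(4)
for z in(.115,.13):
    q=f(317,230,z); a,b=f(247,130,z),f(380,122,z); a2,b2=f(270,333,z),f(376,328,z)
    print(z,q,[np.arctan2(*(n-m)[1::-1]) for m,n in((a,b),(a2,b2))],"len",np.linalg.norm(f(313,126,z)-f(323,330,z)),"wid",np.linalg.norm(f(247,235,z)-f(390,230,z)))
    go([q[0],q[1],.112],np.arctan2(*(b-a+b2-a2)[1::-1]))
sp=f(310,205,.1);print("spool rough",sp)
E
```

```text
0.115 [ 0.5744 -0.0997  0.115 ] [np.float64(-2.277076103424752), np.float64(-2.288397322528951)] len 0.04463742824133127 wid 0.030452914474644283
slide [ 0.04 -0.51 11.97] roll -0.055 alt 3.087 j7 -2.28 t 3.0
0.13 [ 0.5769 -0.1023  0.13  ] [np.float64(-2.275723478926884), np.float64(-2.2878969723255365)] len 0.04237027259765984 wid 0.02896635979891156
slide [ 0.4  -0.5  11.97] roll -0.056 alt 3.086 j7 -2.28 t 3.0
spool rough [ 0.5771 -0.0999  0.1   ]
```

Emit:
move_arm(slide=[[0.05,-0.1,1],[0.1,-0.3,3],[0.2,-0.5,5.5],[0.2,-0.5,8],[0.2,-0.5,10],[0.2,-0.5,11.5],[0.2,-0.5,12.2],[0.2,-0.5,12.3],[0.2,-0.5,12.3],[0.2,-0.5,12.3]], roll=[0,-0.03,-0.055,-0.055,-0.055,-0.055,-0.055,-0.055,-0.055,-0.055], gripper=6)

```text
time: 4.0
position: [0.5753, -0.1008, 0.1085]
tool_rot: [-2.945, 1.094, -0.003]
ft_force: [-1.0, 0.2, -0.1]
grip_width: 0.688
grip_force: 0.0
```

Emit:
move_arm(slide=[[0,0,0],[0,0,0],[0,0,0],[0,0,0],[0,0,0],[0,0,0],[0,0,0],[0,0,0],[0,0,0],[0,0,0]], roll=[0,0,0,0,0,0,0,0,0,0], gripper=2, squeeze=20)

```text
time: 5.0
position: [0.5744, -0.1008, 0.1073]
tool_rot: [2.945, -1.094, -0.0]
ft_force: [0.2, 0.2, 0.4]
grip_width: 0.228
grip_force: 0.0
```

```bash
python3 - <<'E'
from h import *
print(pose()[2]["grip_force"],pose()[2]["grip_width"])
c,a=shot("wrist");c,b=shot("scene")
cv2.imwrite("pics/chk.png",np.hstack([cv2.resize(a[80:330,200:440,::-1],(400,417)),cv2.resize(b[150:280,260:385,::-1],(400,417),interpolation=cv2.INTER_CUBIC)]))
E
```

```text
0.0 0.22826031457568158
```

View pics/chk.png

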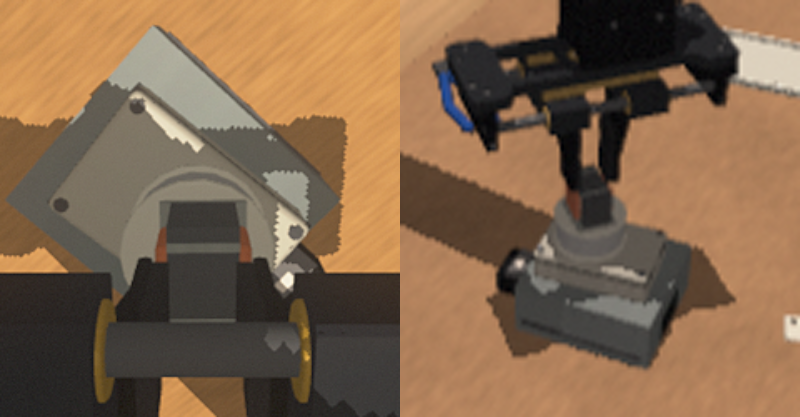

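```bash
python3 - <<'E'
from h import *
p,R,s=pose(); c=cams.get_calibration("wrist"); C=cams.get_calibration("scene")
for n,q in dict(tip=[0,0,0],tipL=[0,-.01,0],tipR=[0,.01,0],gp=[0,0,-.019],fx=[.019,0,-.02],bx=[-.019,0,-.02]).items():
    X=p+R@np.array(q); a=proj(c,X);b=proj(C,X)
    print(n,X.round(3),"chk L",((a-[200,80])*400/240).round(),"chk R",(400+(b[0]-260)*3.2).round(),((b[1]-150)*3.2).round())
for w in [(.577,-.102,.13),(.577,-.1,.1)]: print(w,((proj(c,w)-[200,80])*400/240).round(),proj(C,w)*3.2-[260*3.2-400,480])
E
```

```text
tip [ 0.574 -0.101  0.107] chk L [205. 259.] chk R 589.0 203.0
tipL [ 0.581 -0.093  0.107] chk L [176. 259.] chk R 601.0 201.0
tipR [ 0.568 -0.108  0.107] chk L [234. 259.] chk R 576.0 206.0
gp [ 0.574 -0.101  0.126] chk L [205. 282.] chk R 589.0 184.0
fx [ 0.589 -0.113  0.127] chk L [205. 225.] chk R 598.0 198.0
bx [ 0.56  -0.088  0.127] chk L [205. 338.] chk R 580.0 168.0
(0.577, -0.102, 0.13) [203. 278.] [591.35155914 181.84696268]
(0.577, -0.1, 0.1) [198. 248.] [591.83737597 211.4032047 ]
```

The wrist view shows the inner finger faces about 31 mm apart at the transformer, but the reading says 20 mm. The camera and the gauge disagree, so I'll test by closing further and looking at the readings.

Emit:
move_arm(slide=[[0,0,0],[0,0,0],[0,0,0],[0,0,0],[0,0,0]], roll=[0,0,0,0,0], gripper=0, squeeze=20)

```text
time: 5.6
position: [0.5744, -0.1008, 0.1073]
tool_rot: [2.945, -1.094, 0.0]
ft_force: [0.2, -0.5, 1.1]
grip_width: 0.003
grip_force: 0.0
```

```bash
python3 - <<'E'
from h import *
print(pose()[2]["grip_force"],pose()[2]["grip_width"])
c,a=shot("wrist");c,b=shot("scene")
cv2.imwrite("pics/chk2.png",np.hstack([cv2.resize(a[80:330,200:440,::-1],(400,417)),cv2.resize(b[150:280,260:385,::-1],(400,417),interpolation=cv2.INTER_CUBIC)]))
E
```

```text
0.0 0.0027837001070932094
```

View pics/chk2.png

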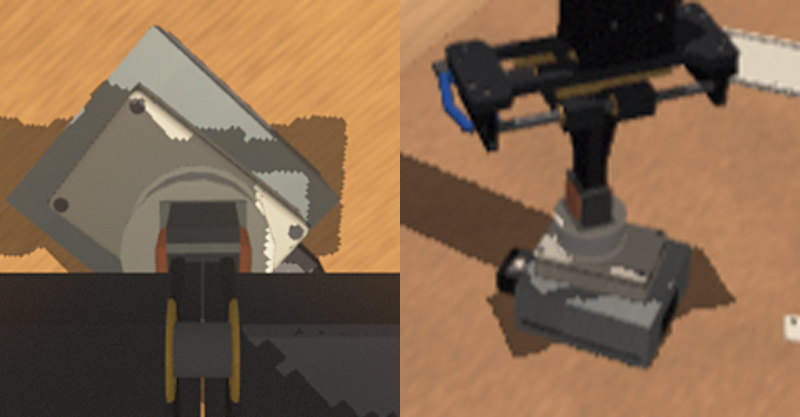

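The fingers shut completely above the transformer, so the real tips are about 20 mm or more higher than the reported TCP suggests. I'll check the wrist calibration and tool length against the stand and tray seen in w1.

```bash
cat >> h.py <<'E'
def handeye():
    p,R,s=pose(); c=cams.get_calibration("wrist"); return c["R"]@R, c["R"]@p+c["t"], c["mtx"]  # cam = A*tool + b
def wristcal(p,R,he):
    A,b,K=he; Rc=A@R.T; return dict(mtx=K,R=Rc,t=b-Rc@np.asarray(p))
E
python3 - <<'E'
from h import *
he=handeye();print(he[0].round(3),he[1].round(4), "cam pos in tool",(-he[0].T@he[1]).round(4))
for rv in([2.912,-1.176,-.001],):
    c=wristcal([.569,-.1042,.3302],Ro.from_rotvec(rv).as_matrix(),he)
    im=cv2.imread("pics/w1.png");hsv=cv2.cvtColor(im,cv2.COLOR_BGR2HSV)
    m=((hsv[...,1]<60)&(hsv[...,2]>120)).astype(np.uint8)
    for n,(x0,y0,x1,y1),z in(("stand",(390,0,465,65),.006),("small",(465,115,540,195),.009)):
        k=np.zeros_like(m);k[y0:y1,x0:x1]=m[y0:y1,x0:x1];q=biggest(k)[0];print(n,rect(c,q,z),cv2.boundingRect(q))
# closed fingertip contour rows in chk2 right half (scene): dark column
im=cv2.imread("pics/chk2.png"); print(im[150:215:5,590].tolist()); print(im[220:280:5,188].tolist())
E
```

```text
[[-0.001  1.     0.   ]
 [-0.962 -0.001 -0.272]
 [-0.272 -0.     0.962]] [0.0011 0.0204 0.2021] cam pos in tool [ 0.0745 -0.001  -0.189 ]
stand [ 590.2 -319.4   83.1   71.9   46. ] (396, 0, 63, 60)
small [ 384.3 -289.8   74.9   68.1  -22.9] (473, 125, 57, 62)
[[16, 16, 17], [20, 19, 20], [19, 18, 18], [20, 20, 20], [17, 17, 18], [16, 16, 16], [21, 18, 21], [18, 18, 17], [45, 47, 48], [47, 50, 51], [35, 35, 37], [39, 38, 40], [36, 36, 39]]
[[51, 56, 60], [50, 54, 57], [53, 59, 62], [55, 59, 62], [54, 58, 60], [82, 94, 96], [86, 98, 100], [54, 56, 58], [54, 57, 59], [34, 37, 41], [37, 41, 43], [36, 39, 44]]
```

The wrist camera agrees with the top camera to within 2–4 mm, and so do the sizes. So the pose is right and the fingers look about 22 mm shorter than stated. A gentle touch on the transformer's top (z = 0.130) will fix the offset.

Emit:
move_arm(slide=[[0,0,0.03],[0,0,0.06],[0,0,0.1],[0,0,0.1]], roll=[0,0,0,0])

```text
time: 6.1
position: [0.5743, -0.1007, 0.1062]
tool_rot: [2.945, -1.094, -0.0]
ft_force: [0.6, -0.8, -0.2]
grip_width: 0.005
grip_force: 0.0
```

Emit:
move_arm(slide=[[0,0,0.05],[0,0,0.1],[0,0,0.1]], roll=[0,0,0])

```text
time: 6.4
position: [0.5743, -0.1008, 0.1052]
tool_rot: [2.945, -1.094, -0.0]
ft_force: [0.2, 0.6, 0.4]
grip_width: 0.003
grip_force: 0.0
```

Emit:
move_arm(slide=[[0,0,0.05],[0,0,0.1],[0,0,0.1]], roll=[0,0,0])

```text
time: 6.7
position: [0.5745, -0.1007, 0.1043]
tool_rot: [2.945, -1.094, 0.0]
ft_force: [-0.5, 1.1, -0.1]
grip_width: 0.005
grip_force: 0.0
```

Emit:
move_arm(slide=[[0,0,0.05],[0,0,0.1],[0,0,0.15],[0,0,0.15]], roll=[0,0,0,0])

```text
time: 7.1
position: [0.5745, -0.1008, 0.1042]
tool_rot: [2.945, -1.094, 0.001]
ft_force: [-2.7, 0.3, 7.7]
grip_width: 0.007
grip_force: 4.0
```

```bash
python3 - <<'E'
from h import *
c,a=shot("wrist");C,b=shot("scene");T,t=shot("top")
cv2.imwrite("pics/chk3.png",np.hstack([cv2.resize(b[190:240,295:345,::-1],(400,400),interpolation=cv2.INTER_CUBIC),cv2.resize(a[200:260,290:350,::-1],(400,400),interpolation=cv2.INTER_CUBIC)]))
E
```

```text
(no output)
```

View pics/chk3.png

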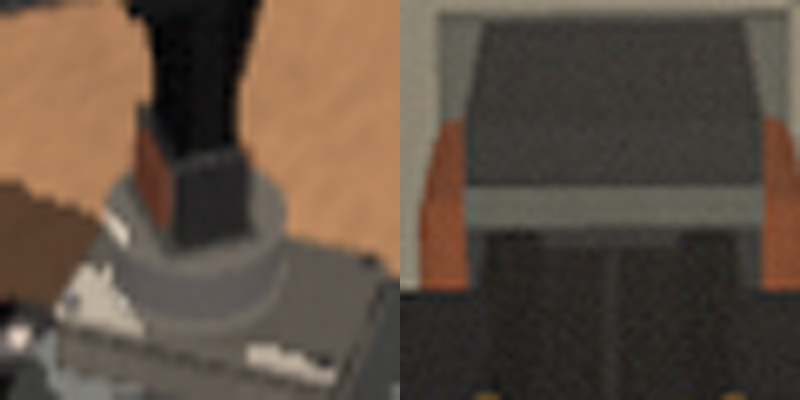

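Contact with 7.7 N at reported z = 0.104, so the tips sit 26 mm above the reported TCP. From here on I use tip z = reported z + 26 mm. The copper faces are symmetric about the fingers, so I can back off, open, and go down to tip z ≈ 0.108.

Emit:
move_arm(slide=[[0,0,-0.5],[0,0,-1.2],[0,0,-1.2],[0,0,-1.2],[0,0,-1.2],[0,0,-1.2],[0,0,-0.6],[0,0,0.2],[0,0,1],[0,0,1.7],[0,0,2],[0,0,2],[0,0,2]], roll=[0,0,0,0,0,0,0,0,0,0,0,0,0], gripper=6)

```text
time: 8.55
position: [0.5746, -0.1008, 0.0829]
tool_rot: [-2.945, 1.094, -0.0]
ft_force: [-0.3, -0.1, -0.1]
grip_width: 0.691
grip_force: 0.0
```

Emit:
move_arm(slide=[[0,0,0],[0,0,0],[0,0,0],[0,0,0],[0,0,0],[0,0,0],[0,0,0]], roll=[0,0,0,0,0,0,0], gripper=2, squeeze=20)

```text
time: 9.25
position: [0.5745, -0.1008, 0.0829]
tool_rot: [2.945, -1.094, 0.0]
ft_force: [-0.4, -1.0, 0.8]
grip_width: 0.343
grip_force: 20.0
```

Gripped at 29.9 mm with 20 N. Next is the tray move.

```bash
python3 - <<'E'
from h import *
go([.3815,-.2903,-.0120],np.radians(67.3))
E
```

```text
slide [-2.25 26.95  9.5 ] roll -0.315 alt 2.827 j7 -2.28 t 9.25
```

Emit:
move_arm(slide=[[0,0,-0.1],[0,0,-0.3],[0,0,-0.7],[0,0,-1.3],[0,0,-2],[0,0,-2.8],[0,0,-3.5],[0,0,-4],[0,0,-4],[0,0,-4]], roll=[0,0,0,0,0,0,0,0,0,0])

```text
time: 10.25
position: [0.5744, -0.1008, 0.1229]
tool_rot: [2.945, -1.094, 0.0]
ft_force: [0.2, -1.1, -1.5]
grip_width: 0.344
grip_force: 20.0
```

Emit:
move_arm(slide=[[0,0.3,0],[-0.1,1,0],[-0.2,2.1,0],[-0.3,3.5,0],[-0.45,5.2,0],[-0.6,7.1,0],[-0.8,9.1,0],[-0.95,11.2,0.2],[-1.1,13.4,0.5],[-1.3,15.6,1],[-1.5,17.8,1.7],[-1.65,19.9,2.5],[-1.8,21.8,3.4],[-1.95,23.5,4.3],[-2.1,24.9,5.1],[-2.2,26,5.9],[-2.25,26.6,6.5],[-2.25,26.95,7],[-2.25,26.95,7.2],[-2.25,26.95,7.2]], roll=[0,-0.01,-0.02,-0.04,-0.06,-0.08,-0.1,-0.13,-0.16,-0.19,-0.22,-0.24,-0.26,-0.28,-0.295,-0.305,-0.31,-0.315,-0.315,-0.315])

```text
time: 12.25
position: [0.3818, -0.2898, 0.0507]
tool_rot: [-3.08, 0.617, 0.0]
ft_force: [-0.0, -0.2, -2.2]
grip_width: 0.344
grip_force: 20.0
```

```bash
python3 - <<'E'
from h import *
c,im=shot("wrist","w3"); p,R,s=pose(); print(p,s["joint_positions"].round(2))
go([.3815,-.2903,-.0125],np.radians(67.3))
for X in([.3815,-.2903,.009],): print(proj(c,X))
cv2.imwrite("pics/w3.png",im[100:400,120:520,::-1])
E
```

```text
[ 0.38202094 -0.28982691  0.05096345] [ 0.96  0.11 -0.38  2.02  0.05  1.02 -1.41]
slide [-0.03  0.06  6.35] roll 0.001 alt -3.141 j7 -1.41 t 12.3
[323.31849042 213.50366929]
```

View pics/w3.png

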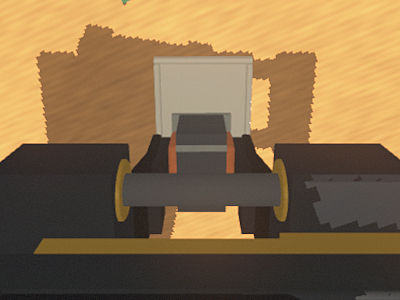

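The tray (crop x 153–252) is centred on the held transformer (crop x ≈ 201). I'll lower it.

Emit:
move_arm(slide=[[0,0,0.5],[0,0,1.5],[0,0,2.7],[0,0,3.8],[0,0,4.7],[0,0,5.4],[0,0,5.8],[0,0,6],[0,0,6.15],[0,0,6.3],[0,0,6.4],[0,0,6.4]], roll=[0,0,0,0,0,0,0,0,0,0,0,0])

```text
time: 13.5
position: [0.3816, -0.2904, -0.013]
tool_rot: [3.08, -0.618, 0.0]
ft_force: [0.5, 1.1, -1.2]
grip_width: 0.343
grip_force: 20.0
```

Emit:
move_arm(slide=[[0,0,0.03],[0,0,0.06],[0,0,0.1],[0,0,0.1]], roll=[0,0,0,0])

```text
time: 13.9
position: [0.3816, -0.2904, -0.0131]
tool_rot: [3.08, -0.618, -0.0]
ft_force: [-2.5, 2.2, 7.5]
grip_width: 0.34
grip_force: 20.0
```

Emit:
move_arm(slide=[[0,0,-0.1],[0,0,-0.1],[0,0,-0.1],[0,0,-0.1],[0,0,-0.5],[0,0,-1.5],[0,0,-3],[0,0,-5.5],[0,0,-8.5],[0,0,-11.5],[0,0,-14.5],[0,0,-17.5],[0,0,-20],[0,0,-22],[0,0,-23],[0,0,-23.5],[0,0,-23.5]], roll=[0,0,0,0,0,0,0,0,0,0,0,0,0,0,0,0,0], gripper=5)

```text
time: 15.6
position: [0.3815, -0.2902, 0.221]
tool_rot: [3.08, -0.618, 0.0]
ft_force: [-0.3, 0.2, -0.4]
grip_width: 0.578
grip_force: 0.0
```

```bash
python3 - <<'E'
from h import *
c,im=shot("top","top1"); hsv=cv2.cvtColor(im,cv2.COLOR_RGB2HSV)
p,R,s=pose();print(p)
# spool at z=.1: circle via ray; and case at .072
f=lambda u,v,z:ray(c,[300+u/5.4,130+v/5.4],z)[0].round(4)
print("case corners rough",[f(*q,.072) for q in((205,145),(335,110),(395,305),(262,350))])
cv2.imwrite("pics/top1c.png",cv2.resize(im[130:230,300:410,::-1],None,fx=5.4,fy=5.4,interpolation=cv2.INTER_CUBIC))
go([.5765,-.100,.2],np.radians(90-14))
E
```

```text
[ 0.38115618 -0.290015    0.22026009]
case corners rough [array([ 0.618 , -0.0631,  0.072 ]), array([ 0.6278, -0.1178,  0.072 ]), array([ 0.5436, -0.1326,  0.072 ]), array([ 0.5301, -0.0771,  0.072 ])]
slide [ 10.69 -25.07   2.02] roll -0.152 alt 2.99 j7 -1.35 t 15.65
```

View pics/top1.png

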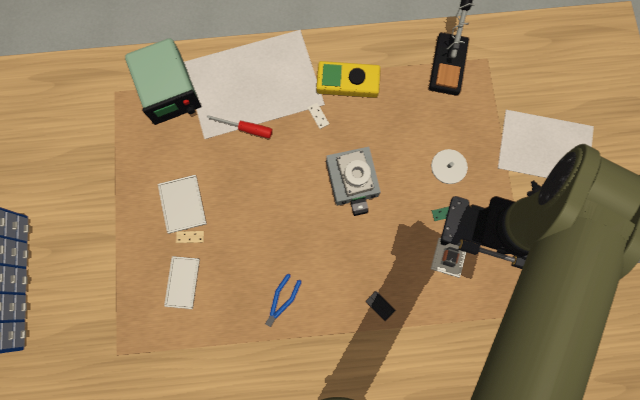

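The top view shows the transformer sitting upright in the small tray at (451,256). The spool ring is at (358,173) and the pile is undisturbed. I'll measure the spool and case numerically.

```bash
python3 - <<'E'
from h import *
c=cams.get_calibration("top"); im=cv2.imread("pics/top1.png"); g=cv2.cvtColor(im,cv2.COLOR_BGR2GRAY)
print(g[150:202:3,332:384:2])
G=cv2.resize(g[140:215,320:395],None,fx=8,fy=8,interpolation=cv2.INTER_CUBIC)
C=cv2.HoughCircles(G,cv2.HOUGH_GRADIENT,1,200,param1=80,param2=20,minRadius=95,maxRadius=135)
print(C)
if C is not None:
    u,v,r=C[0,0]; print(ray(c,[(320+(u-3.5)/8),(140+(v-3.5)/8)],.1), r/8/497*.97*1000)
E
```

```text
[[152 153 150 145 142 144 146 146 145 142 141 140 142 138 146 133 144 144
  143 144 143 143 145 148 148 146]
 [145 144 145 144 143 142 143 142 132 167 183 185 186 186 175 180 144 145
  145 145 142 143 141 142 145 145]
 [144 144 145 144 164 187 186 186 186 186 186 185 186 186 186 187 168 141
  142 142 145 145 143 141 141 141]
 [144 145  85 162 184 187 186 187 187 186 186 187 187 187 186 187 184 141
  141 141 141 140 141 141 142 143]
 [143 144 127 125 189 187 187 187 187 173 204 205 205 205 205 204 201 158
  141 142 143 142 143 144 145 144]
 [141 142 125  76 174 188 188 190 205 206 207 208 209 209 208 207 206 205
  174 142 142 146 146 145 142 143]
 [142 142 141  78 124 189 174 204 206 207 193  96  87  87  91 155 207 207
  206 160 142 143 145 143 143 144]
 [142 143 142 142  83 181 136 207 206 207 147 188 190 189 167  86 188 207
  207 180 140 140 141 141 144 145]
 [142 142 142 142  78 113 119 207 207 206 192 190 190 190 190 116 205 208
  208 179 141 141 149 152 150 148]
 [142 142 141 141 124 100 109 167 208 207 206 196 189 190 174 205 207 208
  204 164 141 142 142 145 147 149]
 [119 141 
[... 167 characters left out ...]
5 175
  191 191 167 141 141 144 148 147]
 [ 56 143 142 143 143 143  80 172 191 183 148 116 112 112 147 137 190 191
  191 168 125 131 140 142 146 148]
 [ 69 120 143 142 143 143 127 123 193 192 192 192 192 192 194 185 171 135
   90  76 103 141 141 140 147 147]
 [ 78  80 141 142 140 140 123  79 145 129 179 160 104  88  93  97 123 138
  139 140 140 140 140 130 127 149]
 [133  52 142 141 142 142 141 122  80  92  82 140 141 141 141 141 133 106
   75  63  47  32  66  85 146 143]
 [147  66 111 141 141 141 141 140 141 131 115 109  96  62  48  33  32  67
   69  70  75 139 143 146 147 144]
 [143  83  79 104  76  55  50  53  67  39  50  49  50  50  50  49  62 116
  151 151 148 146 144 144 147 149]]
None
```

```bash
python3 - <<'E'
from h import *
c=cams.get_calibration("top"); im=cv2.imread("pics/top1.png"); g=cv2.cvtColor(im,cv2.COLOR_BGR2GRAY)
k=np.zeros_like(g);k[155:195,340:378]=(g[155:195,340:378]>197)*1
q=biggest(k)[0]; P=ray(c,q.reshape(-1,2),.1)[:,:2]*1000
print(cv2.minEnclosingCircle(P.astype(np.float32)),cv2.fitEllipse(P.astype(np.float32)))
(x,y),_,_=cv2.fitEllipse(P.astype(np.float32))
go([x/1000,y/1000,.16],np.radians(99.5))
E
```

```text
((572.674560546875, -99.27964782714844), 26.318172454833984) ((572.5740356445312, -99.17427825927734), (49.84872817993164, 51.32135009765625), 90.08965301513672)
slide [ 10.3  -24.99   6.02] roll -0.562 alt 2.58 j7 -1.35 t 15.65
```

Emit:
move_arm(slide=[[0.2,-0.5,0],[0.7,-1.7,0],[1.5,-3.6,0],[2.4,-5.8,0],[3.4,-8.3,0],[4.5,-10.9,0],[5.6,-13.6,0],[6.6,-16.1,0.5],[7.6,-18.5,1.5],[8.5,-20.7,2.7],[9.3,-22.6,4],[9.8,-23.9,5],[10.2,-24.7,5.7],[10.3,-25,6],[10.3,-25,6],[10.3,-25,6]], roll=[-0.02,-0.06,-0.1,-0.15,-0.2,-0.25,-0.3,-0.35,-0.4,-0.45,-0.5,-0.53,-0.55,-0.562,-0.562,-0.562], gripper=8)

```text
time: 17.25
position: [0.5729, -0.1003, 0.1613]
tool_rot: [3.13, 0.258, 0.0]
ft_force: [-0.7, -0.1, -0.3]
grip_width: 0.918
grip_force: 0.0
```

```bash
python3 - <<'E'
from h import *
c,im=shot("wrist","w4"); p,R,s=pose();print(p)
g=cv2.cvtColor(im,cv2.COLOR_RGB2GRAY)
u,v=proj(c,[.5726,-.0992,.1]);print(u,v)
u,v=int(u),int(v); print(g[v-50:v+50:6,u-60:u+60:5])
go([.5726,-.0992,.0505],np.radians(99.5))
cv2.imwrite("pics/w4c.png",cv2.resize(im[v-90:min(v+110,400),u-120:u+120,::-1],None,fx=3,fy=3,interpolation=cv2.INTER_CUBIC));print(u-120,v-90)
E
```

```text
[ 0.57289772 -0.10051544  0.16141605]
320.1714507066415 205.92846491505404
[[ 99  96  96  98 104 127 128 127 126 132 129 128 126 127 131 131 129 125
  199 102 102  99  98 106]
 [ 96  96  96  98  98 128 128 126 127 127 132 149 153 144 132 127 122 236
  236 127 100  99 102 105]
 [ 96  97  99  96  98 126 126 126 148 118 149 151 148 149 137 130 135 212
  236 113 102 101 100 108]
 [ 93  94  94  95  93 126 126 134 146 145 147 147 146 147 144 146 146 167
  235 109 100 101 100 102]
 [ 94  94  95  96  96 126 137 146 143 144 144 146 144 146 146 144 146 146
  216 106  99 100 102 109]
 [ 95  96  94  95  94 127 143 142 145 143 145 134 131 143 145 145 145 146
  247  97 100 101 101 107]
 [ 95  94  98  97  95 144 146 144 143 132 126 126 126 126 128 145 145 142
  243 142  99 103 103 108]
 [ 95  95  94  97  95 142 143 144 144 126 127 127 127 128 127 127 145 127
  242 235 101 101 105 170]
 [ 94  95  94  95  92 143 144 145 141 113 125 127 127 125 129 102 144 216
  241 245 103 103 126 177]
 [ 92  96  92  97  96 143 145 145 143 103 108 140 132 130 111 133 132 241
  242 165 103 100 155 176]
 [ 92  95  95  97  94 138 143 143 144 143 115 111 110 108 133 145 145 145
  143 164 173 172 177 179]
 [ 91  93  91  91  94 123 142 141 143 146 145 145 146 143 146 244 143 144
  222 157 174 173 177 174]
 [ 92  91  93  95  95 120  65 145 143 142 143 144 145 147 142 145 143 192
  107 169 168 169 182 181]
 [100 100 100 101 103 106  98 103 100 147 146 144 144 129 236 197 184 187
  182 178 181 177 175 174]
 [ 98  99 101 105 101  99 103 105  83  86 254 247 140 153 153 175 172 177
  175 176 176 177 176 176]
 [106 101  97 100 102 102 100 107  66  67 119 138 159 161 163 183 180 177
  176 186 187 183 179 177]
 [100 100 103 102  98  98  98 105  63  55  60  49  56  62 127 170 173 181
  180 174 174 170 176 177]]
slide [-1.000e-02 -1.500e-01  1.109e+01] roll -0.002 alt 3.14 j7 -1.39 t 17.3
200 115
```

View pics/w4c.png

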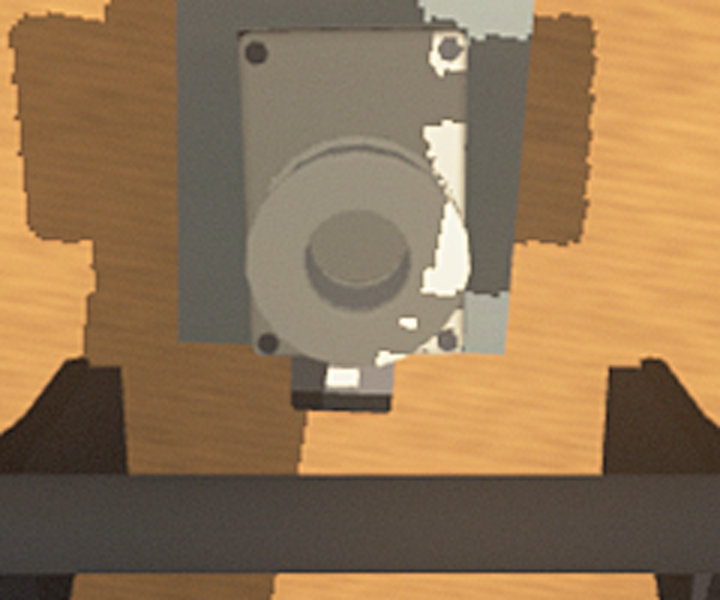

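The spool's top face spans x 246–470, y 150–365 in the crop. The case screws are at (256,52), (448,48), (268,343) and (447,341). The pack end lies below at x 291–392.

```bash
python3 - <<'E'
from h import *
c=cams.get_calibration("wrist")
f=lambda u,v,z:ray(c,[200+u/3,115+v/3],z)[0]
s=f(358,258,.1);print("spool",s,np.linalg.norm(f(246,258,.1)-f(470,258,.1)),np.linalg.norm(f(358,150,.1)-f(358,365,.1)))
w=[f(*q,.072) for q in((256,52),(448,48),(268,343),(447,341))]; print("screws",np.round(w,4)); m=np.mean(w,0)
d=w[0]+w[1]-w[2]-w[3]; print("case",m,"yaw",np.degrees(np.arctan2(d[1],d[0])),np.linalg.norm(d)/2,np.linalg.norm(w[0]-w[1]),np.linalg.norm(w[2]-w[3]))
k=[f(*q,.022) for q in((293,365),(392,366))];print("pack top visible",k,"bottom front",f(291,410,.0),f(391,410,.0), f(293,393,.022),f(390,393,.022))
go([s[0],s[1],.0505],np.radians(99.5))
E
```

```text
spool [ 0.5762634  -0.09813766  0.1       ] 0.055211896169984745 0.05513530376818368
screws [[ 0.619  -0.0642  0.072 ]
 [ 0.6281 -0.1132  0.072 ]
 [ 0.5398 -0.0784  0.072 ]
 [ 0.5485 -0.1278  0.072 ]]
case [ 0.58385708 -0.09591758  0.072     ] yaw 10.278537015936173 0.08065130793159836 0.04986309732867198 0.05018174357465821
pack top visible [array([ 0.5142238 , -0.08603285,  0.022     ]), array([ 0.51921093, -0.11859931,  0.022     ])] bottom front [ 0.48808594 -0.08772034  0.        ] [ 0.49390989 -0.12319257  0.        ] [ 0.50427829 -0.08748589  0.022     ] [ 0.50954843 -0.11958204  0.022     ]
slide [ 0.37 -0.19 11.09] roll -0.002 alt 3.14 j7 -1.39 t 17.3
```

Emit:
move_arm(slide=[[0,0,0.8],[0.1,-0.1,2.3],[0.2,-0.15,4.3],[0.2,-0.15,6.3],[0.2,-0.15,8.2],[0.2,-0.15,9.7],[0.2,-0.15,10.6],[0.2,-0.15,11],[0.2,-0.15,11.1],[0.2,-0.15,11.1]], roll=[0,0,0,0,0,0,0,0,0,0])

```text
time: 18.3
position: [0.5752, -0.0976, 0.0504]
tool_rot: [3.13, 0.26, 0.002]
ft_force: [-0.2, 0.4, 0.4]
grip_width: 0.919
grip_force: 0.0
```

Emit:
move_arm(slide=[[0,0,0],[0,0,0],[0,0,0],[0,0,0],[0,0,0],[0,0,0]], roll=[0,0,0,0,0,0], gripper=4.5, squeeze=20)

```text
time: 18.9
position: [0.5748, -0.0977, 0.0501]
tool_rot: [3.13, 0.26, 0.0]
ft_force: [-0.1, -0.8, 1.9]
grip_width: 0.622
grip_force: 20.3
```

Emit:
move_arm(slide=[[0,0,-0.1],[0,0,-0.3],[0,0,-0.7],[0,0,-1.3],[0,0,-2],[0,0,-2.8],[0,0,-3.5],[0,0,-4],[0,0,-4],[0,0,-4]], roll=[0,0,0,0,0,0,0,0,0,0])

```text
time: 19.9
position: [0.5747, -0.0976, 0.0899]
tool_rot: [3.131, 0.26, 0.0]
ft_force: [-0.3, -0.3, -1.4]
grip_width: 0.624
grip_force: 20.2
```

```bash
python3 - <<'E'
from h import *
p,R,s=pose(); go([.591,-.3233,p[2]],np.radians(99.5)); 
c,im=shot("wrist"); cv2.imwrite("pics/w5.png",im[:,:,::-1])
E
```

```text
slide [-2.11 22.53  0.  ] roll -0.0 alt 3.142 j7 -1.43 t 19.9
```

Emit:
move_arm(slide=[[0,0.3,0],[-0.1,1,0],[-0.2,2.1,0],[-0.3,3.4,0],[-0.5,5,0],[-0.6,6.8,0],[-0.8,8.7,0],[-1,10.7,0],[-1.2,12.7,0.4],[-1.4,14.7,1],[-1.6,16.6,1.7],[-1.7,18.3,2.5],[-1.85,19.8,3.3],[-2,21,4],[-2.1,21.9,4.5],[-2.1,22.4,4.8],[-2.1,22.5,5],[-2.1,22.5,5],[-2.1,22.5,5]], roll=[0,0,0,0,0,0,0,0,0,0,0,0,0,0,0,0,0,0,0])

```text
time: 21.85
position: [0.5916, -0.322, 0.0403]
tool_rot: [-3.131, -0.262, -0.001]
ft_force: [-0.1, 0.7, -0.8]
grip_width: 0.622
grip_force: 20.3
```

```bash
python3 - <<'E'
from h import *
c,im=shot("wrist"); p,R,s=pose();print(p)
go([.591,-.3233,-.0155],np.radians(99.5))
b=proj(c,[.591,-.3236,.006]);print("stand",b, "near rim",proj(c,[.591+.0414,-.3236-.0069,.006]))
cv2.imwrite("pics/w6.png",im[:,:,::-1])
# disc outline: white pixels, front part
hsv=cv2.cvtColor(im,cv2.COLOR_RGB2HSV); print(hsv[60:260:10,250:400:15,2])
C,sc=shot("scene"); cv2.imwrite("pics/both.png",np.hstack([cv2.resize(im[60:360,200:440,::-1],(400,500)),cv2.resize(sc[230:350,225:321,::-1],(400,500))]))
E
```

```text
[ 0.59160462 -0.32204685  0.04035017]
slide [-0.08  0.11  5.58] roll 0.001 alt -3.14 j7 -1.12 t 21.9
stand [324.13043747 218.70164644] near rim [345.66699163 159.73203175]
[[214 215 217 216 221 216 216 222 208 199]
 [213 220 222 218 215 220 216 215 221 214]
 [215 215 216 215 218 212 218 208 211 212]
 [131 219 215 226 221 216 215 216 216 217]
 [125 132 220 221 224 225 217 217 218 223]
 [129 126 130 221 219 224 220 219 220 214]
 [128 128 126 131 118 221 221 212 222 225]
 [131 127 127 126 132 126 162 221 214 215]
 [128 124 123 128 128 126 129 126 222 216]
 [117 123 117 124 128 123 130 129 126 126]
 [128 128 129 144 143 143 146 143 126 121]
 [122 132 142 143 142 144 146 143 127 128]
 [122 121 141 142 144 146 144 144 145 120]
 [122 122 142 140 143 144 142 145 143 127]
 [119 143 141 143 142 145 143 140 144 143]
 [123 143 142 145 105 111 139 146 143 142]
 [121 142 128 107 144 149 127 106 144 141]
 [115 132 118 142 143 145 140 142 130 120]
 [ 38  39 141 142 141 144 143 141 130  52]
 [ 46 139 141 140 140 215 140 142 141  54]]
```

View pics/both.png

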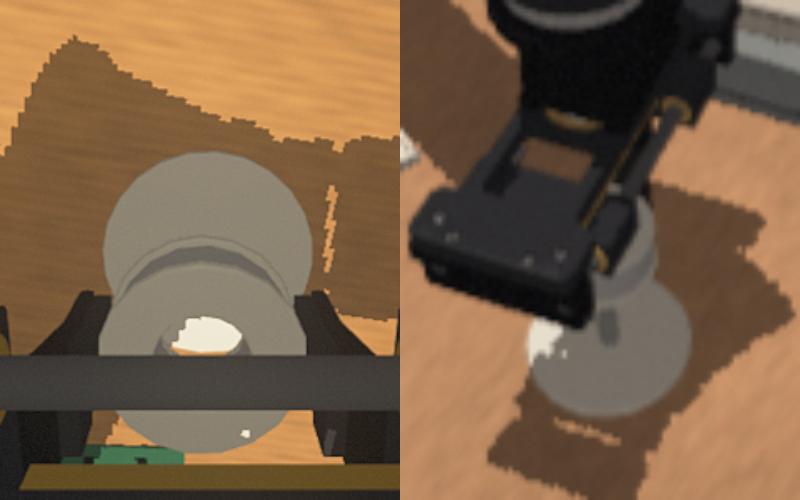

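The disc spans crop x 103–313, centre 208, which matches the predicted column. A 1–2 mm shift along tool x evens out the camera bias. The post slack is 8 mm, so I lower.

Emit:
move_arm(slide=[[0,0,0.1],[0.1,0.1,0.4],[0.1,0.1,0.9],[0.1,0.1,1.5],[0.1,0.1,2.1],[0.1,0.1,2.7],[0.1,0.1,3.2],[0.1,0.1,3.7],[0.1,0.1,4.2],[0.1,0.1,4.6],[0.1,0.1,4.9],[0.1,0.1,5.1],[0.1,0.1,5.3],[0.1,0.1,5.4],[0.1,0.1,5.4]], roll=[0,0,0,0,0,0,0,0,0,0,0,0,0,0,0])

```text
time: 23.45
position: [0.5922, -0.3238, -0.0142]
tool_rot: [3.131, 0.26, -0.0]
ft_force: [0.3, 0.4, -1.5]
grip_width: 0.623
grip_force: 20.3
```

Emit:
move_arm(slide=[[0,0,0.05],[0,0,0.1],[0,0,0.15],[0,0,0.15]], roll=[0,0,0,0])

```text
time: 23.85
position: [0.5922, -0.3237, -0.0157]
tool_rot: [3.131, 0.26, -0.0]
ft_force: [0.3, 0.3, -0.9]
grip_width: 0.62
grip_force: 20.3
```

Emit:
move_arm(slide=[[0,0,0.03],[0,0,0.07],[0,0,0.1],[0,0,0.1]], roll=[0,0,0,0])

```text
time: 24.25
position: [0.5923, -0.3238, -0.0159]
tool_rot: [3.13, 0.26, -0.0]
ft_force: [-3.5, 0.8, 5.7]
grip_width: 0.622
grip_force: 20.7
```

Contact came at exactly the height predicted for the disc, so the spool is over the post. Releasing and rising.

Emit:
move_arm(slide=[[0,0,-0.1],[0,0,-0.1],[0,0,-0.1],[0,0,-0.1],[0,0,-0.3],[0,0,-0.8],[0,0,-1.8],[0,0,-3.5],[0,0,-6],[0,0,-9],[0,0,-12],[0,0,-14.5],[0,0,-16.5],[0,0,-17.5],[0,0,-18],[0,0,-18]], roll=[0,0,0,0,0,0,0,0,0,0,0,0,0,0,0,0], gripper=7.5)

```text
time: 25.85
position: [0.5924, -0.3238, 0.1639]
tool_rot: [3.13, 0.26, 0.001]
ft_force: [0.2, -0.4, -0.3]
grip_width: 0.865
grip_force: 0.0
```

```bash
python3 - <<'E'
from h import *
c,im=shot("top","top2"); g=cv2.cvtColor(im,cv2.COLOR_RGB2GRAY)
print(g[150:202:3,332:384:2])
k=np.zeros_like(g);k[145:205,328:382]=(g[145:205,328:382]>165)*1
q=biggest(k)[0]; print("case",rect(c,q,.072))
go([.582,-.097,.1],np.radians(100))
E
```

```text
[[158 159 155 150 148 150 151 151 151 147 145 144 147 144 152 138 149 149
  148 148 149 149 150 154 152 151]
 [150 150 149 150 148 148 148 148 137 173 189 191 192 191 181 185 149 150
  150 150 147 147 147 148 150 150]
 [149 150 149 150 170 193 191 192 192 192 191 192 192 192 191 192 174 147
  147 147 151 150 148 146 147 147]
 [149 150  88 168 190 192 192 192 192 192 193 193 192 192 192 192 190 146
  146 146 147 146 147 145 146 149]
 [149 149 132 130 195 193 193 193 193 193 193 193 193 193 193 193 193 158
  148 147 148 147 148 149 151 150]
 [147 147 130  79 180 194 194 194 194 193 194 194 194 194 194 193 194 184
  148 147 148 152 152 150 148 148]
 [147 147 148  82 129 194 194 195 195 195 194 194 194 194 194 194 194 194
  150 147 147 149 150 149 150 150]
 [148 148 148 147  86 186 195 195 195 195 195 195 195 195 195 196 195 195
  181 145 145 146 145 146 149 150]
 [147 148 147 148  81 116 195 195 195 196 196 195 195 196 195 196 196 195
  195 147 146 147 153 157 155 152]
 [147 147 146 146 130 104 192 196 196 196 196 196 196 196 195 196 196 196
  196 180 147 147 148 151 152 154]
 [124 146 
[... 266 characters left out ...]
196 197 197 197
  197 173 130 136 146 147 151 153]
 [ 72 125 148 148 148 148 132 128 199 198 198 198 198 198 200 191 177 140
   93  79 108 146 146 145 152 152]
 [ 80  84 147 147 145 145 128  83 150 134 184 166 108  92  96 101 128 142
  145 145 145 145 145 135 132 154]
 [137  54 147 146 147 147 147 128  83  95  85 146 147 147 147 147 138 110
   79  65  47  34  71  89 152 149]
 [152  69 115 146 146 147 146 146 146 135 120 114 101  64  50  35  34  69
   71  74  79 144 148 152 152 150]
 [149  87  82 108  80  57  52  56  70  44  53  51  53  53  52  53  64 120
  157 157 153 151 150 151 152 154]]
case [581.1 -97.3  87.7  58.1  10.2]
slide [  2.77 -22.51   6.29] roll -0.009 alt 3.133 j7 -1.09 t 25.9
```

Emit:
move_arm(slide=[[0.05,-0.5,0],[0.2,-1.6,0],[0.4,-3.3,0],[0.7,-5.5,0],[1,-8,0],[1.3,-10.6,0],[1.6,-13.2,0],[1.9,-15.7,0],[2.2,-18,0.5],[2.5,-20,1.3],[2.7,-21.4,2.3],[2.8,-22.2,3.5],[2.8,-22.5,4.8],[2.8,-22.5,5.6],[2.8,-22.5,6],[2.8,-22.5,6],[2.8,-22.5,6]], roll=[0,0,0,0,-0.01,-0.01,-0.01,-0.01,-0.012,-0.012,-0.012,-0.012,-0.012,-0.012,-0.012,-0.012,-0.012], gripper=8.5)

```text
time: 27.6
position: [0.583, -0.098, 0.1035]
tool_rot: [3.129, 0.277, 0.001]
ft_force: [0.5, -0.2, -0.3]
grip_width: 0.977
grip_force: 0.0
```

```bash
python3 - <<'E'
from h import *
go([.5823,-.0967,.0285],np.radians(100.2))
E
```

```text
slide [-0.05 -0.14  7.5 ] roll -0.001 alt 3.14 j7 -1.42 t 27.6
```

Emit:
move_arm(slide=[[0,0,0.6],[0,0,1.7],[0,0,3.1],[0,0,4.5],[0,0,5.8],[0,0,6.7],[0,0,7.2],[0,0,7.45],[0,0,7.45],[0,0,7.45]], roll=[0,0,0,0,0,0,0,0,0,0])

```text
time: 28.6
position: [0.5832, -0.0972, 0.0293]
tool_rot: [3.129, 0.279, 0.001]
ft_force: [-1.3, -0.3, 0.7]
grip_width: 0.976
grip_force: 0.0
```

Emit:
move_arm(slide=[[0,0,0],[0,0,0],[0,0,0],[0,0,0],[0,0,0],[0,0,0]], roll=[0,0,0,0,0,0], gripper=5, squeeze=20)

```text
time: 29.2
position: [0.5828, -0.0972, 0.029]
tool_rot: [3.129, 0.279, 0.0]
ft_force: [-0.2, 0.2, 1.3]
grip_width: 0.684
grip_force: 20.0
```

Emit:
move_arm(slide=[[0,0,-0.1],[0,0,-0.3],[0,0,-0.7],[0,0,-1.3],[0,0,-2],[0,0,-2.8],[0,0,-3.5],[0,0,-4],[0,0,-4.2],[0,0,-4.2]], roll=[0,0,0,0,0,0,0,0,0,0])

```text
time: 30.2
position: [0.583, -0.0973, 0.0712]
tool_rot: [3.129, 0.279, 0.001]
ft_force: [0.1, -0.6, -1.4]
grip_width: 0.686
grip_force: 20.0
```

```bash
python3 - <<'E'
from h import *
p,R,s=pose(); print(s["ft_force"],s["grip_width"]); go([.5607,.302,p[2]],np.radians(99.2))
E
```

```text
[ 0.0917361  -0.62858024 -1.40303158] 0.6861278286925852
slide [ 4.87e+00 -3.97e+01 -1.00e-02] roll 0.017 alt -3.124 j7 -1.44 t 30.2
```

Emit:
move_arm(slide=[[0.05,-0.4,0],[0.2,-1.4,0],[0.4,-3,0],[0.6,-5.2,0],[1,-7.8,0],[1.3,-10.5,0],[1.6,-13.2,0],[1.95,-15.9,0],[2.3,-18.6,0],[2.6,-21.3,0],[2.95,-24,0],[3.3,-26.7,0],[3.6,-29.3,0],[3.9,-31.8,0],[4.2,-34,0],[4.4,-36,0],[4.6,-37.6,0.5],[4.75,-38.8,1.1],[4.85,-39.5,1.6],[4.9,-39.7,2]], roll=[0,0,0,0,0,0,0.01,0.01,0.01,0.01,0.01,0.01,0.017,0.017,0.017,0.017,0.017,0.017,0.017,0.017])

```text
time: 32.2
position: [0.5598, 0.3032, 0.05]
tool_rot: [-3.131, -0.255, 0.002]
ft_force: [-0.0, 0.6, -1.8]
grip_width: 0.689
grip_force: 20.0
```

```bash
python3 - <<'E'
from h import *
cams.get_image("scene");cams.get_image("scene")
c,im=shot("wrist"); go([.5607,.302,-.0125],np.radians(99.2)); p,R,s=pose();print(p,s["ft_force"])
hsv=cv2.cvtColor(im,cv2.COLOR_RGB2HSV)
cv2.imwrite("pics/w7.png",im[:,:,::-1])
# predicted tray rim corners on tool +x side
a=np.radians(9.2);ex=np.array([np.cos(a),np.sin(a),0]);ey=np.array([-np.sin(a),np.cos(a),0]);o=np.array([.5607,.302,.009])
for sx,sy in((1,1),(1,-1)): print(proj(c,o+sx*.06*ex+sy*.045*ey).round(1))
m=((hsv[...,1]<60)&(hsv[...,2]>90)).astype(np.uint8); m[230:]=0
for q in biggest(m)[:3]: print(cv2.boundingRect(q),cv2.minAreaRect(q))
E
```

```text
slide [ 0.02 -0.08  6.27] roll -0.001 alt 3.141 j7 -2.2 t 32.35
[0.560685   0.30120973 0.05021001] [ 0.25796199 -0.22080302 -1.46553304]
[250.8 124.3]
[391.7 124.1]
(248, 118, 143, 112) ((319.0, 173.5), (111.0, 142.0), 90.0)
```

View pics/w7.png

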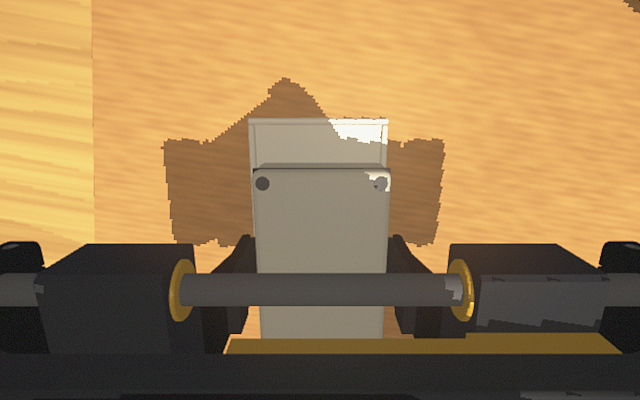

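The tray spans x 248–391 at row 118. The held case is centred over it (253–390), and it's aligned. Lowering.

Emit:
move_arm(slide=[[0,0,0.3],[0,0,1],[0,0,2],[0,0,3.1],[0,0,4.1],[0,0,4.9],[0,0,5.5],[0,0,5.8],[0,0,6],[0,0,6.15],[0,0,6.25],[0,0,6.25]], roll=[0,0,0,0,0,0,0,0,0,0,0,0])

```text
time: 33.55
position: [0.5609, 0.3022, -0.0115]
tool_rot: [-3.131, -0.252, -0.0]
ft_force: [-0.1, 0.3, -1.1]
grip_width: 0.688
grip_force: 20.0
```

Emit:
move_arm(slide=[[0,0,0.03],[0,0,0.06],[0,0,0.06]], roll=[0,0,0])

```text
time: 33.85
position: [0.5608, 0.3022, -0.0123]
tool_rot: [3.131, 0.252, 0.0]
ft_force: [0.1, -0.5, -1.5]
grip_width: 0.687
grip_force: 20.0
```

Emit:
move_arm(slide=[[0,0,0.03],[0,0,0.06],[0,0,0.06]], roll=[0,0,0])

```text
time: 34.15
position: [0.5607, 0.3021, -0.013]
tool_rot: [3.131, 0.252, -0.0]
ft_force: [0.4, -0.5, -1.3]
grip_width: 0.691
grip_force: 20.0
```

Emit:
move_arm(slide=[[0,0,0.03],[0,0,0.06],[0,0,0.06]], roll=[0,0,0])

```text
time: 34.45
position: [0.5607, 0.3022, -0.013]
tool_rot: [3.131, 0.252, -0.0]
ft_force: [-2.7, -1.4, 4.5]
grip_width: 0.688
grip_force: 20.0
```

Contact at the predicted height. I'll release, rise, then measure the checker and pack.

Emit:
move_arm(slide=[[0,0,-0.1],[0,0,-0.1],[0,0,-0.1],[0,0,-0.1],[0,0,-0.4],[0,0,-1],[0,0,-2],[0,0,-4],[0,0,-6.5],[0,0,-9.5],[0,0,-12.5],[0,0,-15],[0,0,-17],[0,0,-18],[0,0,-18.5],[0,0,-18.5]], roll=[0,0,0,0,0,0,0,0,0,0,0,0,0,0,0,0], gripper=7.5)

```text
time: 36.05
position: [0.5608, 0.3022, 0.1718]
tool_rot: [3.131, 0.252, 0.001]
ft_force: [0.0, 1.8, -0.3]
grip_width: 0.861
grip_force: 0.0
```

```bash
python3 - <<'E'
from h import *
c,im=shot("top","top3"); g=cv2.cvtColor(im,cv2.COLOR_RGB2GRAY); hsv=cv2.cvtColor(im,cv2.COLOR_RGB2HSV)
k=np.zeros_like(g);k[140:225,320:390]=(hsv[140:225,320:390,1]<70)&(g[140:225,320:390]>125)
q=biggest(k)[0]; print("roof",rect(c,q,.046))
print(g[188:218,346:374:2])
go([.50,-.104,.13],np.radians(96.3))
E
```

```text
roof [584.1 -94.8 110.   98.9   6.9]
[[147 148 147 146 146 145 146 147 145 146 144 145 145 145]
 [146 146 147 145 146 146 145 145 146 146 145 146 146 145]
 [146 145 145 147 147 146 146 145 146 146 145 146 145 145]
 [144 145 145 146 147 147 146 148 147 146 145 145 145 144]
 [145 145 145 147 147 146 146 147 146 145 144 144 144 144]
 [146 145 146 147 148 146 146 147 146 146 145 144 144 145]
 [146 146 146 147 147 147 145 146 146 147 146 139 111  91]
 [146 145 147 148 148 148 146 146 146 138 109  78  66  47]
 [144 145 147 149 148 148 147 129 131 103  73  70  61  29]
 [145 145 146 148 143 127 124 101  77  57  67  70  58  33]
 [145 145 135 119 113 101  65  49  35  35  69  71  74  78]
 [124 101  76  71  61  47  52  52  50  50  97 134  87 117]
 [ 76  73  65  33  23  52  53  51  52  52 118 151 149 150]
 [ 56  69  41  53  52  52  52  51  52  63 119 156 156 152]
 [ 55  78  66  48  52  54  53  82 116 133 140 154 152 151]
 [ 99 125  69  41  63  94 121 133 135 136 140 155 153 152]
 [143 143  73  81 132 133 135 136 136 136 138 154 154 153]
 [150 151 126 104 136 136 136 169 151 136 136 156 156 155]
 [148 149 130  95 136 136 175 218 177 136 136 152 154 153]
 [154 155 152  89 136 137 188 221 201 136 136 149 154 151]
 [154 155 154  81 136 136 164 169 145 128  88 123 153 151]
 [155 154 152  64 136 136 139 118  95  66  57 114 152 148]
 [155 154 153  65 136  93  80  63  59  55  54 108 151 150]
 [154 154 153  72  61  60  57  57  56  57  42 105 152 151]
 [151 152 151  73  40  57  58  56  37  23  20 121 154 152]
 [155 153 149 123  40  52  32  22  17  24  87 154 155 154]
 [154 153 152 134  17  21  17  55 102 150 152 154 151 154]
 [152 151 150 148  15  66 111 144 150 156 153 149 148 149]
 [151 152 154 156 150 147 146 149 154 156 155 152 151 152]
 [152 152 152 153 151 151 152 151 154 156 156 154 152 149]]
slide [-12.46  39.1    4.12] roll 0.051 alt -3.091 j7 -2.14 t 36.1
```

```bash
python3 - <<'E'
from h import *
c=cams.get_calibration("top")
print("front top edge",ray(c,[[354,211],[360,209.5],[366,208]],.022)[:,:2].round(4),"sides",ray(c,[[352.3,206],[367.5,204]],.022)[:,:2].round(4))
a=np.radians(6.9); e=np.array([np.cos(a),np.sin(a)]); o=np.array([.5841,-.0948]); print("exp front",o-.087*e,"grip",o-.073*e)
g=o-.073*e; go([g[0],g[1],.08],a+np.pi/2)
E
```

```text
front top edge [[ 0.5028 -0.0895]
 [ 0.5049 -0.1034]
 [ 0.5071 -0.1173]] sides [[ 0.5146 -0.0869]
 [ 0.5159 -0.1218]]
exp front [ 0.49773011 -0.1052519 ] grip [ 0.51162871 -0.10356999]
slide [-11.3   39.24   9.12] roll 0.04 alt -3.101 j7 -2.14 t 36.1
```

Emit:
move_arm(slide=[[-0.2,0.5,0],[-0.5,1.7,0],[-1,3.5,0],[-1.6,5.8,0],[-2.4,8.5,0],[-3.2,11.3,0],[-4,14.1,0],[-4.8,16.9,0],[-5.6,19.7,0],[-6.4,22.5,0],[-7.2,25.3,0],[-8,28,0],[-8.8,30.6,0],[-9.5,33,0.5],[-10.1,35,1.3],[-10.5,36.8,2.4],[-10.8,38.1,3.7],[-11,38.9,5],[-11.1,39.2,6],[-11.1,39.2,6.5]], roll=[0,0,0,0,0.01,0.01,0.01,0.02,0.02,0.02,0.03,0.03,0.03,0.04,0.04,0.04,0.04,0.04,0.04,0.04])

```text
time: 38.1
position: [0.513, -0.1022, 0.105]
tool_rot: [-3.135, -0.19, 0.003]
ft_force: [0.0, 0.4, 0.3]
grip_width: 0.861
grip_force: 0.0
```

```bash
python3 - <<'E'
from h import *
for _ in range(3): cams.get_image("scene")
c,im=shot("wrist","w8"); p,R,s=pose();print(p,s["joint_positions"].round(2))
go([.514,-.1037,-.0178],np.radians(96.9))
u,v=map(int,proj(c,[.51,-.104,.022]));print(u,v)
cv2.imwrite("pics/w8c.png",cv2.resize(im[v-90:v+80,u-90:u+90,::-1],None,fx=3.5,fy=3.5,interpolation=cv2.INTER_CUBIC)); print("crop",u-90,v-90)
E
```

```text
[ 0.51441449 -0.10148972  0.10681693] [ 0.66  0.16 -0.55  1.86  0.09  1.15 -1.38]
slide [-0.08  0.22 12.46] roll 0.002 alt -3.14 j7 -1.38 t 38.3
324 202
crop 234 112
```

View pics/w8c.png

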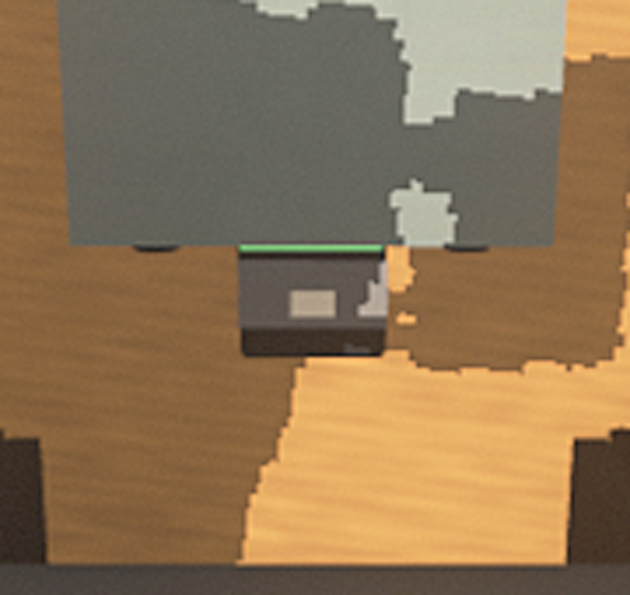

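The pack stands out straight below the checker front: x 238–386, top front edge at row ≈327, bottom at 355, roof edge at 245. It's aligned with the tool.

```bash
python3 - <<'E'
from h import *
c=cams.get_calibration("wrist"); p,R,s=pose();print(p)
f=lambda u,v,z:ray(c,[234+u/3.5,112+v/3.5],z)[0].round(4)
for n,q in dict(tl=(240,327,.022),tr=(386,327,.022),bot=(312,355,0),roofL=(70,245,.046),roofR=(553,243,.046)).items():
    X=f(*q); print(n,X,"in tool cm",(R.T@(X-p)*100).round(2))
go([.514,-.1037,-.0178],np.radians(96.9))
E
```

```text
[ 0.51441449 -0.10148972  0.10681693]
tl [ 0.5058 -0.0868  0.022 ] in tool cm [-0.68 -1.56  8.48]
tr [ 0.5099 -0.1204  0.022 ] in tool cm [-0.68  1.82  8.48]
bot [ 0.494  -0.1052  0.    ] in tool cm [-2.08  0.12 10.68]
roofL [ 0.5265 -0.0503  0.046 ] in tool cm [ 1.82 -4.93  6.08]
roofR [ 0.5391 -0.1498  0.046 ] in tool cm [1.86 5.1  6.08]
slide [-0.08  0.22 12.46] roll 0.002 alt -3.14 j7 -1.38 t 38.3
```

Emit:
move_arm(slide=[[0,0.05,0.8],[0,0.1,2.3],[0,0.15,4.3],[0,0.15,6.5],[0,0.15,8.6],[0,0.15,10.3],[0,0.15,11.4],[0,0.15,12],[0,0.15,12.3],[0,0.15,12.4],[0,0.15,12.4]], roll=[0,0,0,0,0,0,0,0,0,0,0], gripper=6.5)

```text
time: 39.4
position: [0.5147, -0.1041, -0.017]
tool_rot: [3.135, 0.19, 0.001]
ft_force: [0.9, -0.1, -0.5]
grip_width: 0.748
grip_force: 0.0
```

Emit:
move_arm(slide=[[0,0,0],[0,0,0],[0,0,0],[0,0,0],[0,0,0],[0,0,0],[0,0,0]], roll=[0,0,0,0,0,0,0], gripper=2.5, squeeze=15)

```text
time: 40.1
position: [0.5142, -0.104, -0.0174]
tool_rot: [3.136, 0.19, 0.0]
ft_force: [-0.4, -0.2, 1.0]
grip_width: 0.387
grip_force: 14.9
```

Gripped at 33.7 mm. Pulling it straight out by 62 mm.

Emit:
move_arm(slide=[[-0.1,0,0],[-0.3,0,0],[-0.7,0,0],[-1.2,0,0],[-1.8,0,0],[-2.4,0,0],[-3,0,0],[-3.6,0,0],[-4.2,0,0],[-4.8,0,0],[-5.3,0,0],[-5.7,0,0],[-6,0,0],[-6.2,0,0],[-6.2,0,0],[-6.2,0,0]], roll=[0,0,0,0,0,0,0,0,0,0,0,0,0,0,0,0])

```text
time: 41.7
position: [0.4522, -0.1116, -0.0174]
tool_rot: [3.136, 0.19, -0.002]
ft_force: [-1.1, 0.1, 3.6]
grip_width: 0.388
grip_force: 14.9
```

```bash
python3 - <<'E'
from h import *
c,im=shot("wrist","w9"); p,R,s=pose();print(p,s["grip_width"],s["ft_force"])
v=cv2.cvtColor(im,cv2.COLOR_RGB2HSV)[...,2]
u=int(proj(c,p+R@np.array([.03,0,0]))[0]); print(u); print(v[0:240:4,u-60:u+61:10])
for d in(0,.02,.04,.06,.064,.07): print(d,proj(c,p+R@np.array([d,0,0])+[0,0,.0395]).round(0))
E
```

```text
[ 0.45221862 -0.11161091 -0.01740333] 0.3894748770330056 [-1.16153152  0.15903878  5.71211826]
322
[[216 217 216 219 218 218 220 220 221 219 217 216 218]
 [217 217 217 219 220 218 218 219 219 219 218 219 218]
 [217 217 217 219 219 219 219 222 220 219 217 219 218]
 [217 218 218 218 218 219 218 221 221 220 220 219 218]
 [218 219 219 218 220 218 220 221 221 220 221 220 219]
 [216 219 220 219 220 219 221 219 221 220 221 220 219]
 [218 219 219 220 221 221 222 222 222 223 221 220 218]
 [215 220 220 221 220 221 222 221 222 223 222 220 218]
 [217 219 221 220 221 222 222 221 223 222 222 222 219]
 [217 218 223 222 223 223 223 222 223 224 224 222 221]
 [219 219 223 220 223 223 223 224 223 224 224 222 221]
 [221 221 224 223 223 223 225 227 225 225 223 223 224]
 [219 221 223 225 223 225 225 225 226 225 225 223 224]
 [221 222 225 225 224 225 227 227 226 224 224 223 223]
 [222 223 225 225 225 223 226 227 228 226 224 223 222]
 [220 224 224 225 226 225 226 227 227 225 225 225 222]
 [220 224 225 225 226 226 226 228 227 226 227 224 223]
 [222 223 226 226 226 226 227 229 228 227 226 225 224]
 [222 224 2
[... 1699 characters left out ...]
 162 114  57  56  56  54  60  61  69 170 171 173]
 [167 171 149  56  54  57  58  56  64  62 171 169 168]
 [158 159 142  55  58  54  53  62  59  65 172 176 177]
 [164 167 147  57  52  53  52  56  59  63 171 171 175]
 [162 160 148  56  57  56  53  56  57  64 174 173 174]
 [169 168 151  60  50  57  55  54  56  62 169 171 170]
 [163 168 164  53  55  52  54  53  54  62 171 174 175]
 [169 168 170  54  50  51  56  56  59  61 166 167 175]
 [158 161 172  56  55  50  53  53  58  56 167 172 174]
 [164 168 168  49  53  51  53  52  57  60 170 169 170]
 [160  50 161  52  50  50  56  54  54  58 157  58 169]]
0 [322. 268.]
0.02 [322. 228.]
0.04 [322. 184.]
0.06 [322. 138.]
0.064 [322. 128.]
0.07 [322. 114.]
```

The pack's back end is 64 mm ahead of the grip, clear of the checker face. Regrip at its centre (+2.4 cm).

Emit:
move_arm(slide=[[0,0,0],[0,0,0],[0,0,0],[0.3,0,0],[0.9,0,0],[1.5,0,0],[2.1,0,0],[2.4,0,0],[2.4,0,0],[2.4,0,0]], roll=[0,0,0,0,0,0,0,0,0,0], gripper=5.5)

```text
time: 42.75
position: [0.4762, -0.1085, -0.0176]
tool_rot: [-3.136, -0.19, 0.001]
ft_force: [0.1, -1.1, -0.4]
grip_width: 0.63
grip_force: 0.0
```

Emit:
move_arm(slide=[[0,0,0],[0,0,0],[0,0,0],[0,0,0],[0,0,0],[0,0,0]], roll=[0,0,0,0,0,0], gripper=2.5, squeeze=20)

```text
time: 43.35
position: [0.4763, -0.1087, -0.0174]
tool_rot: [3.136, 0.19, -0.0]
ft_force: [-0.3, 0.1, 1.0]
grip_width: 0.386
grip_force: 20.0
```

Emit:
move_arm(slide=[[0,0,-0.1],[0,0,-0.3],[0,0,-0.8],[0,0,-1.6],[0,0,-2.6],[0,0,-3.7],[0,0,-4.6],[0,0,-5.2],[0,0,-5.5],[0,0,-5.5],[0,0,-5.5]], roll=[0,0,0,0,0,0,0,0,0,0,0])

```text
time: 44.45
position: [0.4761, -0.1086, 0.0373]
tool_rot: [-3.136, -0.19, 0.001]
ft_force: [0.6, 0.3, -0.7]
grip_width: 0.389
grip_force: 20.0
```

```bash
python3 - <<'E'
from h import *
p,R,s=pose(); print(p,s["ft_force"],s["grip_width"]); go([.3825,.308,p[2]],np.radians(90-10.7))
E
```

```text
[ 0.4760988  -0.10857606  0.03727575] [ 0.57828763  0.25943941 -0.72934638] 0.38910365412714837
slide [-4.270e+00 -4.248e+01  1.000e-02] roll 0.308 alt -2.834 j7 -1.36 t 44.45
```

Emit:
move_arm(slide=[[0,-0.4,-0.2],[0,-1.4,-0.6],[0,-3,-1.1],[0,-5.2,-1.6],[0,-7.8,-2],[0,-10.5,-2],[0,-13.2,-2],[0,-16,-2],[0,-18.8,-2],[0,-21.6,-2],[0,-24.4,-2],[-0.2,-27.2,-2],[-0.5,-29.9,-2],[-1,-32.5,-2],[-1.6,-35,-2],[-2.3,-37.3,-2],[-3,-39.4,-2],[-3.6,-41,-2],[-4,-42,-2],[-4.3,-42.5,-2]], roll=[-0.03,-0.1,-0.2,-0.32,-0.45,-0.58,-0.71,-0.84,-0.97,-1.1,-1.23,-1.36,-1.49,-1.62,-1.75,-1.88,-2.0,-2.1,-2.18,-2.24])

```text
time: 46.45
position: [0.3812, 0.3095, 0.0574]
tool_rot: [-1.186, -2.908, -0.0]
ft_force: [0.2, -0.6, -1.3]
grip_width: 0.39
grip_force: 20.0
```

```bash
python3 - <<'E'
from h import *
for _ in range(3): cams.get_image("scene")
p,R,s=pose(); print(p,s["joint_positions"].round(2),s["grip_width"]); go([.3825,.308,.035],np.radians(90-10.7))
E
```

```text
[0.38192448 0.30835797 0.05731572] [ 0.26  0.25 -1.08  1.97  0.25  1.07 -0.14] 0.3887058757169481
slide [-0.07  0.02  2.23] roll -0.593 alt 2.548 j7 -0.14 t 46.6
```

Emit:
move_arm(slide=[[0,0,0.1],[0,0,0.3],[0,0,0.6],[0,0,1],[0,0,1.4],[0,0,1.7],[0,0,2],[0,0,2.2],[0,0,2.2],[0,0,2.2]], roll=[-0.05,-0.14,-0.24,-0.34,-0.44,-0.52,-0.57,-0.593,-0.593,-0.593])

```text
time: 47.6
position: [0.3827, 0.3079, 0.0355]
tool_rot: [0.297, 3.127, -0.0]
ft_force: [-1.2, 0.1, -0.1]
grip_width: 0.388
grip_force: 20.0
```

```bash
python3 - <<'E'
from h import *
c,im=shot("wrist","w10"); p,R,s=pose(); print(p,s["joint_positions"].round(2)); go([.3825,.308,-.013],np.radians(90-10.7))
hsv=cv2.cvtColor(im,cv2.COLOR_RGB2HSV)
m=((hsv[...,1]<60)&(hsv[...,2]>90)).astype(np.uint8); m[240:]=0
for q in biggest(m)[:2]: print(cv2.boundingRect(q))
d=((hsv[...,2]<80)).astype(np.uint8); d[236:]=0
for q in biggest(d)[:3]: print("dark",cv2.boundingRect(q))
a=np.radians(-10.7);ex=np.array([np.cos(a),np.sin(a),0]);ey=np.array([-np.sin(a),np.cos(a),0]);o=np.array([.3822,.3084,.009])
for sx in(-1,1):
  for sy in(1,-1): print(sx,sy,proj(c,o+sx*.056*ex+sy*.031*ey).round(1))
E
```

```text
[0.38267004 0.30801143 0.03561182] [ 0.32  0.34 -1.17  1.99  0.36  1.05  0.36]
slide [ 0.02 -0.    4.86] roll -0.002 alt 3.139 j7 0.36 t 47.65
(275, 132, 102, 106)
(341, 184, 4, 2)
dark (283, 173, 75, 63)
dark (0, 103, 6, 33)
dark (288, 178, 1, 1)
-1 1 [371.8 129.8]
-1 -1 [268.9 130.2]
1 1 [366.1 295.3]
1 -1 [276.  295.6]
```

Emit:
move_arm(slide=[[0,0.05,0.3],[0,0.1,0.9],[0,0.15,1.7],[0,0.15,2.5],[0,0.15,3.2],[0,0.15,3.8],[0,0.15,4.3],[0,0.15,4.6],[0,0.15,4.75],[0,0.15,4.8],[0,0.15,4.8]], roll=[0,0,0,0,0,0,0,0,0,0,0])

```text
time: 48.75
position: [0.3829, 0.3097, -0.0124]
tool_rot: [0.294, 3.127, 0.0]
ft_force: [0.4, -0.6, -0.8]
grip_width: 0.386
grip_force: 20.0
```

Emit:
move_arm(slide=[[0,0,0.03],[0,0,0.06],[0,0,0.06]], roll=[0,0,0])

```text
time: 49.05
position: [0.3829, 0.3096, -0.013]
tool_rot: [0.295, 3.128, -0.0]
ft_force: [-0.2, 0.9, -1.1]
grip_width: 0.387
grip_force: 20.0
```

Emit:
move_arm(slide=[[0,0,0.03],[0,0,0.06],[0,0,0.06]], roll=[0,0,0])

```text
time: 49.35
position: [0.3828, 0.3096, -0.0134]
tool_rot: [0.295, 3.128, -0.001]
ft_force: [-0.7, -1.4, 3.4]
grip_width: 0.386
grip_force: 20.0
```

Contact; release and rise.

Emit:
move_arm(slide=[[0,0,-0.05],[0,0,-0.05],[0,0,-0.05],[0,0,-0.05],[0,0,-0.4],[0,0,-1],[0,0,-2],[0,0,-4],[0,0,-6.5],[0,0,-9.5],[0,0,-12.5],[0,0,-15],[0,0,-17],[0,0,-18],[0,0,-18],[0,0,-18]], roll=[0,0,0,0,0,0,0,0,0,0,0,0,0,0,0,0], gripper=5.5)

```text
time: 50.95
position: [0.3826, 0.3091, 0.1658]
tool_rot: [-0.295, -3.127, 0.001]
ft_force: [0.1, -0.3, -0.5]
grip_width: 0.635
grip_force: 0.0
```

```bash
python3 - <<'E'
from h import *
c,im=shot("top","top4"); w,iw=shot("wrist","w11"); print(pose()[0],pose()[2]["ft_force"])
g=cv2.cvtColor(im,cv2.COLOR_RGB2GRAY); hsv=cv2.cvtColor(im,cv2.COLOR_RGB2HSV)
def box(mask,x0,y0,x1,y1,z,n,cc=c):
    k=np.zeros(mask.shape,np.uint8);k[y0:y1,x0:x1]=mask[y0:y1,x0:x1]
    b=biggest(k); print(n,[rect(cc,q,z).tolist() for q in b[:2] if len(q)>4])
box((hsv[...,2]<110),425,232,475,285,.034,"trafo dark")
box((hsv[...,1]>120)&(hsv[...,0]<12),425,232,475,285,.025,"copper")
k=g[145:190,428:472]; print(k[::3,::3])
print("wide"); print(g[175:232:4,158:208:3])
gw=cv2.cvtColor(iw,cv2.COLOR_RGB2GRAY); hw=cv2.cvtColor(iw,cv2.COLOR_RGB2HSV)
u,v=map(int,proj(w,[.383,.309,.026])); print(u,v)
box(gw<95,u-70,v-90,u+70,min(v+90,290),.026,"pack wrist",w)
m=(hw[...,1]<60)
box(m,u-80,v-100,u+80,min(v+100,290),.009,"tray wrist",w)
E
```

```text
[0.38211721 0.30907833 0.16525725] [ 0.35723944  1.20888427 -0.48207157]
trafo dark [[380.6, -289.9, 21.1, 20.2, 68.4], [379.9, -283.7, 40.9, 30.1, -19.9]]
copper [[384.7, -278.2, 24.1, 6.4, -22.4]]
[[147 148 149 149 146 148 148 148 148 147 141 141 145 143 141]
 [146 148 149 150 148 146 148 149 143 143 143 140 142 141 137]
 [143 144 146 149 174 200 201 201 201 200 154 145 141 140 142]
 [144 142 147 202 202 202 200 201 200 201 199 176 140 140 141]
 [151 149 187 202 184 200 202 202 204 202 202 199 162 141 139]
 [151 142 202 202 131 202 202  91  85  87 202 201 199 146 143]
 [149 161 203 183 113 202 201 151 155  91 159 202 201 158 141]
 [146 156 203 115  88 203 201  68 173 105 184 202 200 174 136]
 [146 151 203 184  94 187 203 201 200 199 202 202 201 174 144]
 [149 132 204 204 114  85 190 205 204 204 204 200 202 138 136]
 [149 145 123 204 202 114  89  97 116 122 191 202 198 143 142]
 [144 148 149 155 205 204 202 203 203 201 203 203 141 144 147]
 [150 148 149 150 130 200 205 204 203 203 195 145 140 139 137]
 [148 151 151 146 146 151 147 150 150 146 141 142 144 142 143]
 [150 151 150 150 1
[... 586 characters left out ...]
82 184 185  91 202 193 150 148]
 [146 141 172 192 180 180 180 181 182 183 184 184 146 189 201 131 149]
 [141 143 189 199 180 180 181 182 183 184 184 185 180 153 202 178 139]
 [149 147 194 200 178 181 181 182 183 184 185 186 105  85 202 188 143]
 [144 143 168 200 176 182 182 183 183 185 169 116  84  85 202 187 136]
 [147 146 142 169 193 159  98  75  88 153 198 202 202 203 195 210 148]
 [141 139 140 194 201 201 201 201 194 202 205 134 135 144 144 142 141]
 [139 140 143 133 204 190 149 168 167 153 167 179 167 189 190 174 142]]
320 181
pack wrist [[371.4, 312.1, 60.7, 32.9, -10.0], [443.6, 232.7, 38.6, 16.4, -13.2]]
tray wrist [[383.8, 311.3, 110.2, 61.2, -10.8], [504.6, 360.7, 23.0, 7.2, 79.2]]
```

All four check out: the transformer sits inside its tray, the spool ring lies concentric on the stand, the case is flat within the rim, and the pack is aligned in its tray (312 vs 311 mm in y, yaw −10.0° vs −10.8°). Handing in.

```bash
python3 -c "
from bench import workorder
print(workorder.close_job())"
```

```text
the job is handed in; nothing more can be done
None
```

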